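# Pack the wafer trays and mask cases after an exposure run

## Task

Clear the lithography bench: nest every loose wafer tray into the tray fixed on the tray dock, turning each so that its outline matches the one below and it sits fully home, and stack every closed mask case squarely, right way up, on the case dock's pad in one straight column (either way round). Leave the jar, the screwdriver and the positioning stage where they are.

Things in the scene. Friction and masses are not known exactly. Their poses are not given: they have to be found in the camera images.
- tray1: white plastic wafer tray, open on top, 100 long (x) x 62 wide (y) x 34 tall mm, 70 g; may be absent. Outline from above: long sides parallel from x=-50 to +20, square end at -x, sides slanting in to a blunt nose 26 wide at x=+50. The top 14 mm is an upright rim band of the full outline, wall 2.5 thick; below it the wall steps in 4.5 and slopes to a narrower floor. Origin: centre of underside, z up
- tray1_nose (a point): point of tray1 under its nose: x=+50 mm, y=0, z=0 of the tray. The tray can be gripped from above across its parallel long sides, by the rim band (z 20 to 34 mm)
- tray2: white plastic wafer tray, open on top, 100 long (x) x 62 wide (y) x 34 tall mm, 70 g; may be absent. Outline from above: long sides parallel from x=-50 to +20, square end at -x, sides slanting in to a blunt nose 26 wide at x=+50. The top 14 mm is an upright rim band of the full outline, wall 2.5 thick; below it the wall steps in 4.5 and slopes to a narrower floor. Origin: centre of underside, z up
- tray2_nose (a point): point of tray2 under its nose: x=+50 mm, y=0, z=0 of the tray. The tray can be gripped from above across its parallel long sides, by the rim band (z 20 to 34 mm)
- tray3: white plastic wafer tray, open on top, 100 long (x) x 62 wide (y) x 34 tall mm, 70 g; may be absent. Outline from above: long sides parallel from x=-50 to +20, square end at -x, sides slanting in to a blunt nose 26 wide at x=+50. The top 14 mm is an upright rim band of the full outline, wall 2.5 thick; below it the wall steps in 4.5 and slopes to a narrower floor. Origin: centre of underside, z up
- tray3_nose (a point): point of tray3 under its nose: x=+50 mm, y=0, z=0 of the tray. The tray can be gripped from above across its parallel long sides, by the rim band (z 20 to 34 mm)
- tray4: white plastic wafer tray, open on top, 100 long (x) x 62 wide (y) x 34 tall mm, 70 g; may be absent. Outline from above: long sides parallel from x=-50 to +20, square end at -x, sides slanting in to a blunt nose 26 wide at x=+50. The top 14 mm is an upright rim band of the full outline, wall 2.5 thick; below it the wall steps in 4.5 and slopes to a narrower floor. Origin: centre of underside, z up
- tray4_nose (a point): point of tray4 under its nose: x=+50 mm, y=0, z=0 of the tray. The tray can be gripped from above across its parallel long sides, by the rim band (z 20 to 34 mm)
- case1: closed black plastic photomask case, 90 long (its x) x 56 wide (its y) x 30 tall mm, flat top, a small grey latch on the -x end and a blank paper label on top; about 130 g. Origin: centre of the underside, z up. All cases are alike; some may be absent
- case2: closed black plastic photomask case, 90 long (its x) x 56 wide (its y) x 30 tall mm, flat top, a small grey latch on the -x end and a blank paper label on top; about 130 g. Origin: centre of the underside, z up. All cases are alike; some may be absent
- case3: closed black plastic photomask case, 90 long (its x) x 56 wide (its y) x 30 tall mm, flat top, a small grey latch on the -x end and a blank paper label on top; about 130 g. Origin: centre of the underside, z up. All cases are alike; some may be absent
- case4: closed black plastic photomask case, 90 long (its x) x 56 wide (its y) x 30 tall mm, flat top, a small grey latch on the -x end and a blank paper label on top; about 130 g. Origin: centre of the underside, z up. All cases are alike; some may be absent
- nest_seat (a point): origin (underside centre, +x to the nose) of a white tray like the loose ones, fixed on the tray dock, an aluminium plate 130 x 80 x 8 mm on the bench. A tray put in it the same way round sinks until the ledge under its rim band rests on the rim below: its origin is then 14 mm above this point, the next tray's 28 mm, and so on; play about 2 mm all round per tray
- nest_nose (a point): point under the nose of the tray fixed on the tray dock: 50 mm along +x from nest_seat
- case_seat (a point): the case dock: an aluminium plate 120 x 80 x 6 mm fixed to the bench with a black rubber pad of the cases' own outline (90 x 56 x 6 mm) on it. This point is the centre of the pad's top, 12 mm above the bench; x runs along the pad's length, z up
- jar: bystander: small closed amber glass jar with a white cap, 52 across, 45 tall mm, on the far part of the bench; origin at the centre of its underside
- driver: bystander: screwdriver, 160 mm, lying on the far part of the bench; origin under its middle
- stage: bystander: small positioning stage, about 70 x 70 x 52 mm, on the far part of the bench; origin at the centre of its underside

How it is judged (in metres and radians):
At the end, for the whole second after the job is handed in: Each tray: origin within 10 mm and nose within 12 mm of the fixed tray's in plan, tilt under 0.06 rad, within 4 mm of a nested height (14 mm steps). Each case: within 9 mm of the pad's centre, 0.12 rad of its long axis, tilt under 0.06 rad, within 4 mm of a 30 mm step. All at rest (horizontal distance between each of tray1, tray2, tray3, tray4 and nest_seat below 0.01 m and horizontal distance between each of tray1_nose, tray2_nose, tray3_nose, tray4_nose and nest_nose below 0.012 m and angle between each of tray1, tray2, tray3, tray4, case1, case2, case3, case4's own z axis and vertical below 0.06 rad and (z of tray1 in the frame of nest_seat between 0.01 and 0.018 m or z of tray1 in the frame of nest_seat between 0.024 and 0.032 m or z of tray1 in the frame of nest_seat between 0.038 and 0.046 m or z of tray1 in the frame of nest_seat between 0.052 and 0.06 m) and linear speed of each of tray1, tray2, tray3, tray4, case1, case2, case3, case4 below 0.02 m/s and (z of tray2 in the frame of nest_seat between 0.01 and 0.018 m or z of tray2 in the frame of nest_seat between 0.024 and 0.032 m or z of tray2 in the frame of nest_seat between 0.038 and 0.046 m or z of tray2 in the frame of nest_seat between 0.052 and 0.06 m) and (z of tray3 in the frame of nest_seat between 0.01 and 0.018 m or z of tray3 in the frame of nest_seat between 0.024 and 0.032 m or z of tray3 in the frame of nest_seat between 0.038 and 0.046 m or z of tray3 in the frame of nest_seat between 0.052 and 0.06 m) and (z of tray4 in the frame of nest_seat between 0.01 and 0.018 m or z of tray4 in the frame of nest_seat between 0.024 and 0.032 m or z of tray4 in the frame of nest_seat between 0.038 and 0.046 m or z of tray4 in the frame of nest_seat between 0.052 and 0.06 m) and horizontal distance between each of case1, case2, case3, case4 and case_seat below 0.009 m and angle between the x axis of each of case1, case2, case3, case4 and the x axis of case_seat, either way round below 0.12 rad and (z of case1 in the frame of case_seat between -0.004 and 0.004 m or z of case1 in the frame of case_seat between 0.026 and 0.034 m or z of case1 in the frame of case_seat between 0.056 and 0.064 m or z of case1 in the frame of case_seat between 0.086 and 0.094 m) and (z of case2 in the frame of case_seat between -0.004 and 0.004 m or z of case2 in the frame of case_seat between 0.026 and 0.034 m or z of case2 in the frame of case_seat between 0.056 and 0.064 m or z of case2 in the frame of case_seat between 0.086 and 0.094 m) and (z of case3 in the frame of case_seat between -0.004 and 0.004 m or z of case3 in the frame of case_seat between 0.026 and 0.034 m or z of case3 in the frame of case_seat between 0.056 and 0.064 m or z of case3 in the frame of case_seat between 0.086 and 0.094 m) and (z of case4 in the frame of case_seat between -0.004 and 0.004 m or z of case4 in the frame of case_seat between 0.026 and 0.034 m or z of case4 in the frame of case_seat between 0.056 and 0.064 m or z of case4 in the frame of case_seat between 0.086 and 0.094 m)); the robot touches nothing.
It fails at once if a bystander (jar, screwdriver or positioning stage) is moved by more than 40 mm (distance of any of jar, driver, stage from where it was at the start of the episode above 0.04 m).
Of tray1, tray2, tray3, tray4 only 3 to 4 are there at a start; the rules pass over those that are not, and their reading is None.
Of case1, case2, case3, case4 only 3 to 4 are there at a start; the rules pass over those that are not, and their reading is None.
At some moment in a run one of tray1, tray2, tray3, tray4 may be knocked a few centimetres aside while the robot is not near it.
Once in a run the grip may slacken for a moment while it holds something.
It also fails if it takes over 210 s, if anything falls off the work surface, if the arm or the gripper's body presses on something with over 40 N, if the wrist force passes 120 N, or if a joint passes its speed limit or range.

## Robot

A 6-joint arm with a two-finger parallel gripper is mounted at the origin on the work surface. World frame = base frame: x ahead of the robot, y to its left, z up, the work surface at z = 0. Lengths are in m, angles in degrees, forces in N, time in s.
With the tool pointing down it reaches from about 0.4 to 0.825 m from the base axis. Payload 7 kg.
Tool frame: the origin (TCP) lies at the very end of the fingers, on their centre line; the grasp point (between the pads) lies 19 mm behind it (ctrl.tcp_to_grasp is the distance from the TCP to the grasp point, in m); z points along the fingers, y is the direction in which the jaws open and shut (so a half turn about z gives the same grasp; the last joint's range is limited). The gripper opens to 88 mm and grips with 3 to 60 N. Pads are 19 mm wide; open, the fingers measure 130 mm over their backs; the gripper's body (78 mm by 193 mm) begins 47 mm behind the grasp point.
Start: joints at [-51.904, 20.546, 0.682, 0, -70.136, -16.507], TCP at [0.248, -0.628, 0.227] pointing down, gripper open.
Joint ranges: [-176.03, 176.03], [-82.01, 121.73], [-58.28, 71.71], [-173.87, 95.51], [-174.79, -0.11], [-173.66, 173.66]. Speed limits (degrees/s): [136.94, 136.94, 172.46, 180, 180, 180].

## Interface

Orientations are given as [roll, pitch, yaw] about the fixed x, y, z axes, in that order (R = Rz(yaw) Ry(pitch) Rx(roll)).
In Python, from plant import ctrl gives the robot as it stands.
- The arm moves only by the tool jog_arm, never from a script. Its argument "commands" is a list of rows, each an object of numbers: "x", "y", "z": the shift along the tool's x, y, z in cm; "roll": the turn about the tool's z in rad. In form: [{"x": .., "y": .., "z": .., "roll": ..}, ...]. A call has 1 to 12 rows; each row shifts and turns the commanded pose from where the row before left it, along the tool's axes as they then stand; what a row does not reach is not made up. A row lasts 1/10 s, in which the tool goes at most 50 mm and 8.59 degrees, less where a joint would pass 70% of its speed; a pose out of reach is approached as far as the arm can. A call is refused whole if a number of a shift passes 5 or a number of a turn 0.15, either way. A call with a gripper value outside its range is refused whole. "gripper" is the finger opening in cm, from 0 to 8.76, set as the call begins (left out, the last holds). The fingers move at their own pace and stop on an object; the grip force is fixed at half the most. Time passes only in rows, so rows that do not move let the fingers close. It gives the time, the measured TCP pose, the force and the opening at its end, in the units of the state.
- ctrl.get_obs(): the state, without advancing time (a new reading comes with each control period).
- ctrl.snapshot(name): name is "side" or "top" or "wrist"; returns a dict with "image" (420x560x3 uint8, red, green, blue), "mtx" (3x3 intrinsics, pixels), "k1" (the pictures are not rectified: a ray, as slopes to the right and down, at radius r is drawn at 1 + k1 r^2 times it, then the intrinsics apply), "position" and "orientation" of the camera in the world; the wrist camera has in their place "hand_eye" (4x4, takes a point from camera to tool coordinates, whose origin is the TCP and whose axes are the flange's). Camera axes: x right, y up, looking along -z (the intrinsics and any distortion apply to the point x, -y, -z); pixel columns grow to the right and rows downward; lengths in m; the calibration is good to about 2 mm. A picture is of the moment at which its call begins: read the wrist's pose just before it. There is no depth.
- ctrl.close_job(): hands the job in, once; it reports no verdict.
Trained networks look in the newest picture that a camera, given by its name, has taken for a name from the list of things; names that differ only in an ending like _2 or _b are one class to them, and where a whole thing is asked for, a point or a joint stands for the part that bears it (a point fixed in the world has none). Each returns a list of dicts, best first, with "confidence" (0 to 1); they miss things now and then, are a little off and sometimes report something else, mostly with a low value. They report only what shows in the picture. A call takes as long as a camera call.
- ctrl.search_frame(camera, query): "position" ([column, row] as shares, 0 to 1, of the picture: columns of its width, rows of its height, amid what is visible of it).
- ctrl.regions_of(camera, query): "mask" (420x560 bool, what is visible of it) and "position" ([column, row] as shares, 0 to 1, of the picture: columns of its width, rows of its height, amid what is visible of it).
The state is a dict: "clock": time; "joint_pos": joint angles; "qvel": joint speeds; "tau": joint torques, N m; "tool_pos": TCP position; "orientation": TCP orientation; "force": force on the tool from outside, world axes, zero at the start; "moment": the same for the moment, N m; "opening": finger opening in m.
Only numpy, scipy, OpenCV 4.12 (cv2) and the standard library are available. Lean on these libraries where they do the work, as an engineer would, in place of code of your own. Each camera call takes 0.05 s, during which the arm holds its last target.

## Working session

There is one attempt and no reset: what is moved stays moved. The work goes in short steps, Python scripts to look and compute and a tool call to move; the robot and the scene stay as the last step left them, time stands still between calls to the robot, and variables do not carry over. Pictures are saved under pics/ and viewed, and the job is handed in when it is done.

Besides the shell and the picture viewer there is one more tool, called after "Emit:" by a JSON object that holds its "op" and its "data". jog_arm: Moves the arm, as the interface text tells. Its arguments: {"type":"object","properties":{"commands":{"type":"array"},"gripper":{"type":"number"}},"required":["commands"]}

```bash
ls; mkdir -p pics
cat > h.py <<'E'
import numpy as np, cv2
from plant import ctrl
from scipy.spatial.transform import Rotation as R
def Rm(o): return R.from_euler('xyz',o,degrees=True).as_matrix()
def snap(n,save=None):
    o=ctrl.get_obs(); s=ctrl.snapshot(n)
    if n=='wrist':
        T=np.eye(4);T[:3,:3]=Rm(o['orientation']);T[:3,3]=o['tool_pos']
        M=T@np.array(s['hand_eye']); s['Rc']=M[:3,:3]; s['pc']=M[:3,3]
    else:
        s['pc']=np.array(s['position']); q=np.array(s['orientation'])
        s['Rc']=q if q.shape==(3,3) else Rm(q)
    if save: cv2.imwrite('pics/'+save,s['image'][:,:,::-1])
    return s
def ray(s,uv):
    uv=np.atleast_2d(np.array(uv,float)); K=np.array(s['mtx']);k=s['k1']
    d=(uv-[K[0,2],K[1,2]])/[K[0,0],K[1,1]]
    u=d.copy()
    for _ in range(30): u=d/(1+k*(u**2).sum(1,keepdims=True))
    r=np.c_[u[:,0],-u[:,1],-np.ones(len(u))]
    return r@s['Rc'].T
def toz(s,uv,z):
    r=ray(s,uv); t=(z-s['pc'][2])/r[:,2]
    return s['pc']+r*t[:,None]
def proj(s,P):
    p=(np.atleast_2d(P)-s['pc'])@s['Rc']
    u=np.c_[p[:,0],-p[:,1]]/(-p[:,2:3]); K=np.array(s['mtx'])
    u=u*(1+s['k1']*(u**2).sum(1,keepdims=True))
    return u*[K[0,0],K[1,1]]+[K[0,2],K[1,2]]
E
python3 - <<'E'
from h import *
o=ctrl.get_obs(); print(o, ctrl.tcp_to_grasp)
for n in ['top','side','wrist']:
    s=snap(n,n+'0.png'); print(n,s['mtx'],s['k1'],s['pc'],s['Rc'], s.get('hand_eye'))
print(ctrl.get_obs()['clock'])
E
```

```text
pics
{'clock': 0.0, 'joint_pos': array([-5.19046525e+01,  2.05905724e+01,  6.32130257e-01, -2.14751796e-02,
       -7.01366485e+01, -1.65067822e+01]), 'qvel': array([ 0.00479317,  0.02311595,  0.07309337,  0.04265395, -0.00377196,
        0.09923239]), 'tau': array([-1.81974327e-03, -5.82704508e+01,  2.93069905e+01,  6.99784756e+00,
        6.94125876e-03, -1.54709483e-04]), 'tool_pos': array([ 0.24814441, -0.62718032,  0.22561569]), 'orientation': array([ 1.79903092e+02, -7.66486690e-03, -1.58418742e+02]), 'force': array([ 0.18396786,  0.1554474 , -0.49329972]), 'moment': array([ 0.02696508, -0.00883032,  0.04377267]), 'opening': 0.0878782706044041} 0.0188
top [[388.07507531   0.         283.08889984]
 [  0.         388.07507531 211.57846202]
 [  0.           0.           1.        ]] -0.08549345264908641 [0.48395434 0.01193332 0.97119967] [[ 0.02638333  0.99044548 -0.13535758]
 [-0.99890103  0.03136788  0.03482508]
 [ 0.03873822  0.13429003  0.9901846 ]] None
side [[381.63817625   0.         283.27072424]
 [  0.         381.63817625 205.09491077]
 [  0.           0.           1.        ]] 0.03158715217603971 [0.39240703 0.74509973 0.9971297 ] [[-0.95427848  0.23843424 -0.18028228]
 [-0.2988228  -0.74563704  0.59559243]
 [ 0.00758449  0.62223349  0.78279496]] None
wrist [[311.05856008   0.         281.72939506]
 [  0.         311.05856008 208.94117045]
 [  0.           0.           1.        ]] -0.05147967150932894 [ 0.17484065 -0.65784606  0.38215254] [[-0.36794085 -0.89057586 -0.26738393]
 [ 0.92984666 -0.35172756 -0.10804124]
 [ 0.00217262 -0.28837884  0.95751393]] [[-6.55460357e-07  9.57476718e-01  2.88510545e-01  7.95091846e-02]
 [ 9.99999751e-01  2.04244012e-04 -6.75550443e-04 -1.24339605e-03]
 [-7.05750372e-04  2.88510473e-01 -9.57476480e-01 -1.56404365e-01]
 [ 0.00000000e+00  0.00000000e+00  0.00000000e+00  1.00000000e+00]]
0.15
```

View pics/top0.png

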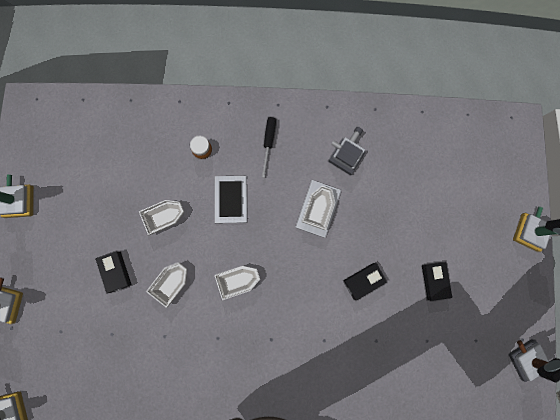

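View pics/side0.png

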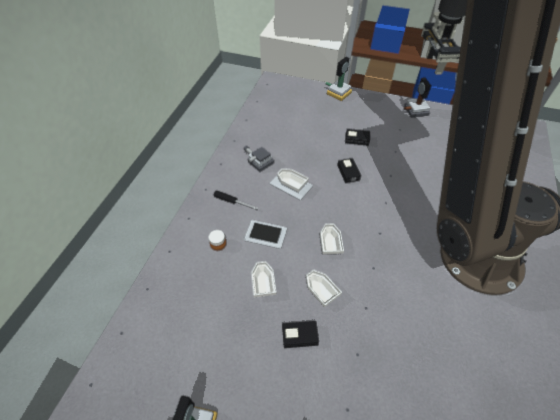

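View pics/wrist0.png

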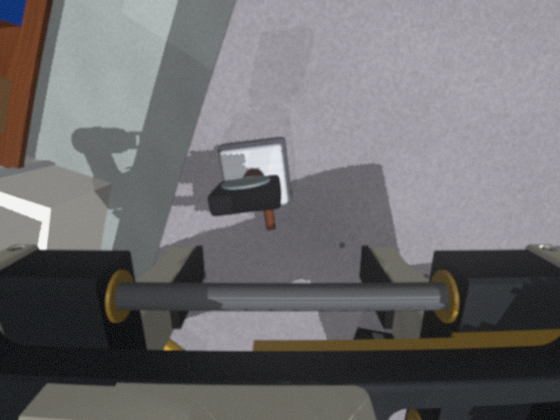

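The top view shows 3 loose trays at about (162,216), (167,284), (238,282) and the fixed tray at (319,208). There are 3 cases, at (113,271), (365,281), (437,281), and the pad is at (231,199). The side view shows the same layout.

Run:
```python
from h import *
import pickle
s=snap('top'); 
out={}
for q in ['tray1','case1','case_seat','nest_seat','jar','stage','driver']:
    r=ctrl.regions_of('top',q)
    for d in r:
        m=d['mask']; print(q,round(d['confidence'],2),np.round(np.array(d['position'])*[560,420],1),m.sum())
    out[q]=r
pickle.dump((s,out),open('a.pkl','wb'))
print(ctrl.get_obs()['clock'])
```

```text
tray1 0.96 [163.5 213.7] 969
tray1 0.96 [169.8 283.5] 1008
tray1 0.79 [236.2 279.6] 1027
tray1 0.3 [200.7 146.8] 406
case1 0.87 [114.6 269.5] 1057
case1 0.8 [363.1 279.4] 940
case1 0.65 [433.7 281.9] 904
case_seat 0.95 [229.5 196.3] 1502
nest_seat 0.75 [318.1 212.1] 1524
nest_seat 0.21 [199.3 147.2] 376
jar 0.96 [201.3 144.7] 345
stage 0.85 [347.1 155.9] 943
stage 0.42 [365.6 280.1] 954
driver 0.74 [270.7 134.1] 405
0.55
```

```bash
cat > fit.py <<'E'
from h import *
from scipy.optimize import minimize
OUT=np.array([[-50,-31],[20,-31],[50,-13],[50,13],[20,31],[-50,31]])/1000.
INN=np.array([[-43,-24],[18,-24],[42,-8],[42,8],[18,24],[-43,24]])/1000.
def pts(kind,p,z0):
    x,y,a=p; c,si=np.cos(a),np.sin(a); Rz=np.array([[c,-si],[si,c]])
    L=[]
    if kind=='tray':  L=[(OUT,.034),(OUT,.020),(INN,0)]
    if kind=='rim': L=[(OUT,.034),(OUT,.020)]
    if kind=='case':
        b=np.array([[-45,-28],[45,-28],[45,28],[-45,28]])/1000.; L=[(b,.030),(b,0)]
    if kind=='pad':
        b=np.array([[-45,-28],[45,-28],[45,28],[-45,28]])/1000.; L=[(b,0),(b,-.006)]
    if kind=='plateT':
        b=np.array([[-65,-40],[65,-40],[65,40],[-65,40]])/1000.; L=[(b,0),(b,-.008)]
    return np.vstack([np.c_[q@Rz.T+[x,y],np.full(len(q),z0+z)] for q,z in L])
def render(s,kind,p,z0,sc,org,shape):
    u=(proj(s,pts(kind,p,z0))-org+.5)*sc-.5
    h=cv2.convexHull((u*16).round().astype(np.int32).reshape(-1,1,2))
    im=np.zeros(shape,np.uint8); cv2.fillConvexPoly(im,h,255,shift=4)
    return im
def fit(s,mask,kind,z0,center=None,angs=None):
    ys,xs=np.where(mask); pad=12; sc=4
    x0,y0=max(xs.min()-pad,0),max(ys.min()-pad,0); x1,y1=min(xs.max()+pad,mask.shape[1]),min(ys.max()+pad,mask.shape[0])
    sub=mask[y0:y1,x0:x1].astype(np.uint8)*255
    big=cv2.resize(sub,None,fx=sc,fy=sc,interpolation=cv2.INTER_LINEAR)
    big=((big>127)*255).astype(np.uint8)
    org=np.array([x0,y0]); 
    c=toz(s,[xs.mean(),ys.mean()],z0+.02)[0][:2]
    def cost(v): 
        return np.abs(render(s,kind,(v[0]/1000,v[1]/1000,v[2]/50),z0,sc,org,big.shape).astype(int)-big).sum()/255/sc**2
    best=None
    for a in (np.arange(0,360,15) if angs is None else angs):
        v=np.array([c[0]*1000,c[1]*1000,np.radians(a)*50]); f=cost(v)
        if best is None or f<best[0]: best=(f,v)
    for d in (10,4,1.5):
        r=minimize(cost,best[1],method='Nelder-Mead',options=dict(initial_simplex=best[1]+np.vstack([[0,0,0],np.eye(3)*d]),xatol=.02,fatol=.05,maxiter=200))
        best=(r.fun,r.x)
    v=best[1]; return np.array([v[0]/1000,v[1]/1000,np.degrees(v[2]/50)]),best[0]/mask.sum()
def seg(s,m,kind,d=5):
    g=s['image'].astype(int)
    dm=cv2.dilate(m.astype(np.uint8),np.ones((2*d+1,2*d+1)))>0
    gr=g.min(2)
    t=(gr>150) if kind!='case' else (gr<70)
    t=(t&dm).astype(np.uint8)
    cs,_=cv2.findContours(t,cv2.RETR_EXTERNAL,cv2.CHAIN_APPROX_NONE)
    cn=max(cs,key=cv2.contourArea); o=np.zeros_like(t); cv2.drawContours(o,[cv2.convexHull(cn) if kind!='x' else cn],-1,1,-1)
    return o>0
E
python3 - <<'E'
from fit import *
import pickle
s,out=pickle.load(open('a.pkl','rb'))
g=s['image']
for (x,y) in [(160,216),(200,240),(150,222),(319,205),(305,225),(119,262),(231,199),(218,199)]: print((x,y),g[y,x])
vis=cv2.resize(g[:,:,::-1],None,fx=1,fy=1).copy()
def draw(p,kind,z0,col):
    u=proj(s,pts(kind,p,z0)); h=cv2.convexHull((u*16).round().astype(np.int32).reshape(-1,1,2)); cv2.polylines(vis,[h],True,col,1,shift=4)
for q,k in [('tray1','tray'),('case1','case')]:
    for d in out[q]:
        if d['confidence']<.5: continue
        m=d['mask']
        for nm,mm in (('net',m),('seg',seg(s,m,k))):
            p,e=fit(s,mm,k,0,angs=None if k=='tray' else np.arange(0,180,15)); print(q,nm,np.round(p[:2]*1000,1),round(p[2],1),round(e,3),mm.sum())
        draw((p[0],p[1],np.radians(p[2])),k,0,(0,0,255))
cv2.imwrite('pics/fit0.png',cv2.resize(vis[100:320,80:480],None,fx=2,fy=2,interpolation=cv2.INTER_NEAREST))
E
```

```text
(160, 216) [201 202 203]
(200, 240) [133 131 138]
(150, 222) [105 103 102]
(319, 205) [202 203 203]
(305, 225) [171 173 180]
(119, 262) [41 42 43]
(231, 199) [40 40 40]
(218, 199) [182 186 193]
tray1 net [595.8 273.3] 297.2 0.057 969
tray1 seg [596.6 275.4] 295.8 0.027 1012
tray1 net [433.3 246.9] 324.0 0.068 1008
tray1 seg [434.2 248.7] 325.4 0.027 1064
tray1 net [442.8  82.1] 290.6 0.034 1027
tray1 seg [443.   82.7] 290.6 0.034 1061
case1 net [453.2 388.8] 21.8 0.039 1057
case1 seg [453.2 388.9] 21.6 0.032 1063
case1 net [ 448.  -225.7] 120.2 0.039 940
case1 seg [ 448.5 -227.3] 120.6 0.03 962
case1 net [ 453.1 -410.1] 6.1 0.094 904
case1 seg [ 450.9 -410.6] 9.1 0.051 1025
```

View pics/fit0.png

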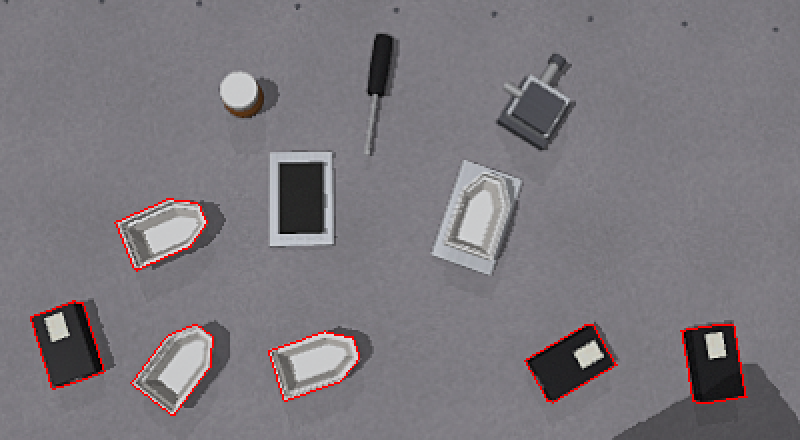

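Run:
```python
from fit import *
import pickle
s,out=pickle.load(open('a.pkl','rb'))
g=s['image'].astype(int).min(2)
m=out['case_seat'][0]['mask']; dm=cv2.dilate(m.astype(np.uint8),np.ones((5,5)))>0
def big(t):
    cs,_=cv2.findContours(t.astype(np.uint8),cv2.RETR_EXTERNAL,2); cn=max(cs,key=cv2.contourArea); o=np.zeros(t.shape,np.uint8); cv2.drawContours(o,[cv2.convexHull(cn)],-1,1,-1); return o>0
pm=big((g<90)&dm); print('pad',fit(s,pm,'pad',.012,angs=np.arange(-90,90,15)))
pl=big((g>145)&dm); import fit as F
m=out['nest_seat'][0]['mask']; dm=cv2.dilate(m.astype(np.uint8),np.ones((9,9)))>0
pl=big((g>140)&dm); print(pl.sum(),'plate',fit(s,pl,'plateT',.008,angs=np.arange(-90,90,15)))
# manual tray overlay
vis=s['image'][:,:,::-1].copy(); c=vis[170:245,285:355]; cv2.imwrite('pics/nest0.png',cv2.resize(c,None,fx=8,fy=8,interpolation=cv2.INTER_NEAREST))
```

```text
pad (array([0.64446057, 0.11183136, 1.99299668]), np.float64(0.01761433868974042))
1648 plate (array([  0.62801202,  -0.10948485, -17.81681879]), np.float64(0.02188258495145631))
```

View pics/nest0.png

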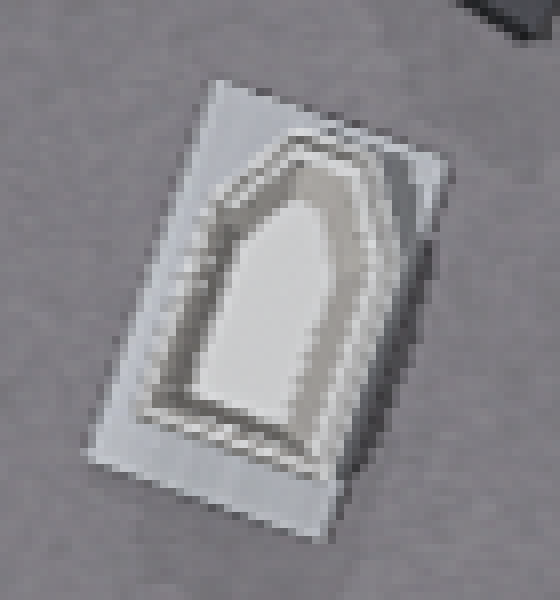

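```bash
cat > plan.py <<'E'
import sys,json
from h import *
def plan(x,y,z,yaw,vmax=4.5,wmax=.14,n=None):
    o=ctrl.get_obs(); p=np.array(o['tool_pos']); w=np.radians(o['orientation'][2])
    t=np.array([x,y,z]); dw=(np.radians(yaw)-w+np.pi)%(2*np.pi)-np.pi
    N=n or max(int(np.ceil(np.linalg.norm(t-p)*100/vmax)),int(np.ceil(abs(dw)/wmax)),1)
    rows=[]
    for i in range(N):
        k=N-i; d=(t-p)/k*100; r=round(-dw/k,3)
        c,s=np.cos(w),np.sin(w)
        l=np.round([c*d[0]+s*d[1], s*d[0]-c*d[1], -d[2]],2)
        rows.append(dict(x=l[0],y=l[1],z=l[2],roll=r))
        p=p+np.array([c*l[0]+s*l[1], s*l[0]-c*l[1], -l[2]])/100
        w-=r; dw+=r
    for i in range(0,N,12): print(json.dumps([{k:float(v) for k,v in r.items() if v!=0} for r in rows[i:i+12]]))
    print('res mm',np.round((t-p)*1000,1),'from',np.round(o['tool_pos'],4),round(o['orientation'][2],1),'t',round(o['clock'],1))
if __name__=='__main__': a=[float(v) for v in sys.argv[1:]]; plan(*a[:4],**({'vmax':a[4]} if len(a)>4 else {}))
E
python3 plan.py .451 -.411 .18 -171
```

```text
[{"x": -3.83, "y": 1.81, "z": 0.67, "roll": 0.031}, {"x": -3.77, "y": 1.93, "z": 0.66, "roll": 0.031}, {"x": -3.71, "y": 2.05, "z": 0.67, "roll": 0.032}, {"x": -3.64, "y": 2.16, "z": 0.66, "roll": 0.031}, {"x": -3.58, "y": 2.28, "z": 0.67, "roll": 0.032}, {"x": -3.5, "y": 2.39, "z": 0.66, "roll": 0.031}, {"x": -3.43, "y": 2.49, "z": 0.67, "roll": 0.032}]
res mm [-0.1  0.   0. ] from [ 0.2484 -0.6276  0.2266] -158.4 t 0.6
```

Emit:
{"op": "jog_arm", "data": {"commands": [{"x": -3.83,"y": 1.81,"z": 0.67,"roll": 0.031},{"x": -3.77,"y": 1.93,"z": 0.66,"roll": 0.031},{"x": -3.71,"y": 2.05,"z": 0.67,"roll": 0.032},{"x": -3.64,"y": 2.16,"z": 0.66,"roll": 0.031},{"x": -3.58,"y": 2.28,"z": 0.67,"roll": 0.032},{"x": -3.5,"y": 2.39,"z": 0.66,"roll": 0.031},{"x": -3.43,"y": 2.49,"z": 0.67,"roll": 0.032},{},{}]}}

```text
validation failed for argument at $.co...
```

Emit:
{"op": "jog_arm", "data": {"commands": [{"x": -3.83,"y": 1.81,"z": 0.67,"roll": 0.031},{"x": -3.77,"y": 1.93,"z": 0.66,"roll": 0.031},{"x": -3.71,"y": 2.05,"z": 0.67,"roll": 0.032},{"x": -3.64,"y": 2.16,"z": 0.66,"roll": 0.031},{"x": -3.58,"y": 2.28,"z": 0.67,"roll": 0.032},{"x": -3.5,"y": 2.39,"z": 0.66,"roll": 0.031},{"x": -3.43,"y": 2.49,"z": 0.67,"roll": 0.032},{"x": 0,"y": 0,"z": 0,"roll": 0},{"x": 0,"y": 0,"z": 0,"roll": 0}]}}

```text
clock: 1.45
tool_pos: [0.4518, -0.4102, 0.1799]
orientation: [180.0, -0.0, -170.9]
force: [0.7, 0.1, 0.4]
opening: 0.0878
```

```bash
sed -i 's/ if v!=0}/}/' plan.py
cat > look.py <<'E'
import sys
from fit import *
def look(kind,guess,z0,tag,cam='wrist',q=None,thr=None,d=9):
    """segment near guess, fit, overlay"""
    s=snap(cam); x,y,a=guess
    gm=np.zeros((420,560),np.uint8); hpts=proj(s,pts(kind,(x,y,np.radians(a)),z0))
    cv2.fillConvexPoly(gm,cv2.convexHull(hpts.round().astype(np.int32).reshape(-1,1,2)),1)
    dm=cv2.dilate(gm,np.ones((2*d+1,2*d+1)))>0
    g=s['image'].astype(int).min(2)
    dark=kind in('case','pad')
    t=((g<(thr or 75)) if dark else (g>(thr or 150)))&dm
    t=cv2.morphologyEx(t.astype(np.uint8),cv2.MORPH_OPEN,np.ones((3,3)))
    cs,_=cv2.findContours(t,cv2.RETR_EXTERNAL,2); cn=max(cs,key=cv2.contourArea)
    m=np.zeros_like(t); cv2.drawContours(m,[cv2.convexHull(cn)],-1,1,-1)
    p,e=fit(s,m>0,kind,z0,angs=a+np.arange(-30,31,10))
    vis=s['image'][:,:,::-1].copy()
    h=cv2.convexHull((proj(s,pts(kind,(p[0],p[1],np.radians(p[2])),z0))*16).round().astype(np.int32).reshape(-1,1,2)); cv2.polylines(vis,[h],True,(0,0,255),1,shift=4)
    cv2.drawContours(vis,[cv2.convexHull(cn)],-1,(0,255,0),1)
    cv2.imwrite(f'pics/{tag}.png',vis)
    print(tag,np.round(p[:2]*1000,1),round(p[2],2),'err',round(e,3)); return s,p
if __name__=='__main__':
    a=sys.argv; look(a[1],[float(v) for v in a[2:5]],float(a[5]),a[6],*(a[7:8]),**({'thr':float(a[8])} if len(a)>8 else {}))
E
python3 look.py case .451 -.411 9 0 w_case3
```

```text
w_case3 [ 449.4 -411.6] 9.09 err 0.064
```

View pics/w_case3.png

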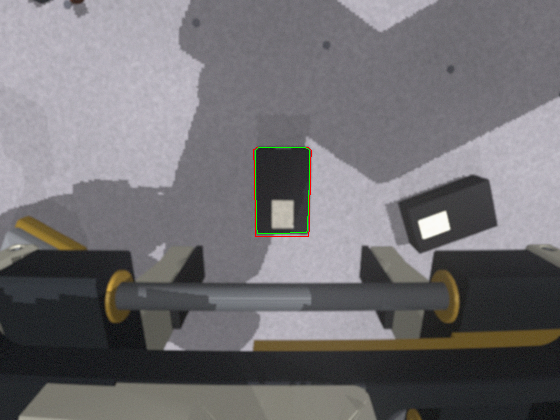

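The case lies squarely between the fingers at (283,191), and the fit matches its outline. I'll go down on it.

```bash
python3 plan.py .4495 -.4115 .008 -170.9 3
```

```text
[{"x": 0.03, "y": -0.01, "z": 2.87, "roll": -0.0}, {"x": 0.03, "y": -0.0, "z": 2.87, "roll": -0.0}, {"x": 0.03, "y": -0.01, "z": 2.87, "roll": -0.0}, {"x": 0.03, "y": -0.0, "z": 2.87, "roll": -0.0}, {"x": 0.03, "y": -0.01, "z": 2.86, "roll": -0.0}, {"x": 0.02, "y": -0.0, "z": 2.87, "roll": -0.001}]
res mm [-0. -0.  0.] from [ 0.4512 -0.4109  0.1801] -170.9 t 1.5
```

Emit:
{"op": "jog_arm", "data": {"commands": [{"x": 0.03,"y": 0,"z": 2.87,"roll": 0},{"x": 0.03,"y": 0,"z": 2.87,"roll": 0},{"x": 0.03,"y": 0,"z": 2.87,"roll": 0},{"x": 0.03,"y": 0,"z": 2.87,"roll": 0},{"x": 0.03,"y": 0,"z": 2.86,"roll": 0},{"x": 0.02,"y": 0,"z": 2.86,"roll": 0},{"x": 0,"y": 0,"z": 0,"roll": 0},{"x": 0,"y": 0,"z": 0,"roll": 0}]}}

```text
clock: 2.3
tool_pos: [0.4488, -0.4123, 0.0083]
orientation: [180.0, -0.0, -171.1]
force: [0.2, -0.3, 1.9]
opening: 0.0877
```

Emit:
{"op": "jog_arm", "data": {"commands": [{"x": 0,"y": 0,"z": 0,"roll": 0},{"x": 0,"y": 0,"z": 0,"roll": 0},{"x": 0,"y": 0,"z": 0,"roll": 0},{"x": 0,"y": 0,"z": 0,"roll": 0},{"x": 0,"y": 0,"z": 0,"roll": 0},{"x": 0,"y": 0,"z": 0,"roll": 0}], "gripper": 4.5}}

```text
clock: 2.9
tool_pos: [0.4496, -0.4113, 0.0085]
orientation: [-180.0, 0.0, -171.0]
force: [-0.5, 2.5, 6.0]
opening: 0.0558
```

```bash
cat > plan2.py <<'E'
# path of waypoints x,y,z,yaw,... (chained), printed as rows
import sys,json
from h import *
def go(wps,vmax=4.5,wmax=.14,idle=2):
    o=ctrl.get_obs(); p=np.array(o['tool_pos']); w=np.radians(o['orientation'][2]); rows=[]
    for x,y,z,yaw in wps:
        t=np.array([x,y,z]); dw=(np.radians(yaw)-w+np.pi)%(2*np.pi)-np.pi
        N=max(int(np.ceil(np.linalg.norm(t-p)*100/vmax)),int(np.ceil(abs(dw)/wmax)),1)
        for i in range(N):
            k=N-i; d=(t-p)/k*100; r=round(-dw/k,2) if k>1 else round(-dw,3)
            c,s=np.cos(w),np.sin(w)
            l=np.round([c*d[0]+s*d[1], s*d[0]-c*d[1], -d[2]],1 if k>1 else 2)
            rows.append(l.tolist()+[r])
            p=p+np.array([c*l[0]+s*l[1], s*l[0]-c*l[1], -l[2]])/100
            w-=r; dw+=r
    rows+=[[0,0,0,0]]*idle
    for i in range(0,len(rows),12): print('['+', '.join('{"x":%g,"y":%g,"z":%g,"roll":%g}'%tuple(v+0. for v in r) for r in rows[i:i+12])+']')
    print('from',np.round(o['tool_pos'],4),round(o['orientation'][2],1),'t',round(o['clock'],1),'max',np.max([np.linalg.norm(r[:3]) for r in rows]).round(2))
if __name__=='__main__':
    v=4.5; a=sys.argv[1:]
    if a[0].startswith('v'): v=float(a[0][1:]); a=a[1:]
    go([[float(q) for q in s.split(',')] for s in a],v)
E
python3 plan2.py .4495,-.4113,.13,-171 .6445,.1118,.13,-178
```

```text
[{"x":0,"y":0,"z":-4,"roll":0}, {"x":0,"y":0,"z":-4.1,"roll":0}, {"x":0.01,"y":0,"z":-4.05,"roll":0}, {"x":-2.1,"y":3.7,"z":0,"roll":0.01}, {"x":-2.1,"y":3.8,"z":0,"roll":0.01}, {"x":-2,"y":3.8,"z":0,"roll":0.01}, {"x":-2,"y":3.8,"z":0,"roll":0.01}, {"x":-2,"y":3.8,"z":0,"roll":0.01}, {"x":-1.9,"y":3.8,"z":0,"roll":0.01}, {"x":-1.9,"y":3.9,"z":0,"roll":0.01}, {"x":-1.8,"y":3.9,"z":0,"roll":0.01}, {"x":-1.8,"y":3.9,"z":0,"roll":0.01}]
[{"x":-1.8,"y":3.9,"z":0,"roll":0.01}, {"x":-1.7,"y":3.9,"z":0,"roll":0.01}, {"x":-1.7,"y":4,"z":0,"roll":0.01}, {"x":-1.66,"y":3.94,"z":0,"roll":0.002}, {"x":0,"y":0,"z":0,"roll":0}, {"x":0,"y":0,"z":0,"roll":0}]
from [ 0.4496 -0.4113  0.0085] -171.0 t 2.9 max 4.35
```

Emit:
{"op": "jog_arm", "data": {"commands": [{"x": 0,"y": 0,"z": -4,"roll": 0},{"x": 0,"y": 0,"z": -4.1,"roll": 0},{"x": 0.01,"y": 0,"z": -4.05,"roll": 0},{"x": -2.1,"y": 3.7,"z": 0,"roll": 0.01},{"x": -2.1,"y": 3.8,"z": 0,"roll": 0.01},{"x": -2,"y": 3.8,"z": 0,"roll": 0.01},{"x": -2,"y": 3.8,"z": 0,"roll": 0.01},{"x": -2,"y": 3.8,"z": 0,"roll": 0.01},{"x": -1.9,"y": 3.8,"z": 0,"roll": 0.01},{"x": -1.9,"y": 3.9,"z": 0,"roll": 0.01},{"x": -1.8,"y": 3.9,"z": 0,"roll": 0.01},{"x": -1.8,"y": 3.9,"z": 0,"roll": 0.01}]}}

```text
clock: 4.1
tool_pos: [0.5841, -0.0472, 0.1292]
orientation: [180.0, -0.0, -176.2]
force: [0.5, -1.0, -1.1]
opening: 0.0558
```

Emit:
{"op": "jog_arm", "data": {"commands": [{"x": -1.8,"y": 3.9,"z": 0,"roll": 0.01},{"x": -1.7,"y": 3.9,"z": 0,"roll": 0.01},{"x": -1.7,"y": 4,"z": 0,"roll": 0.01},{"x": -1.66,"y": 3.94,"z": 0,"roll": 0.002},{"x": 0,"y": 0,"z": 0,"roll": 0},{"x": 0,"y": 0,"z": 0,"roll": 0}]}}

```text
clock: 4.7
tool_pos: [0.644, 0.1128, 0.1284]
orientation: [-180.0, -0.1, -177.9]
force: [-0.1, -0.8, -0.7]
opening: 0.0558
```

```bash
python3 - <<'E'
from h import *
o=ctrl.get_obs(); print(o['tool_pos'],o['orientation'],o['opening'],o['clock'])
snap('wrist','w1.png')
E
python3 plan2.py .6445,.1118,.06,-178
```

```text
[0.64400406 0.11279819 0.12840747] [-1.79974700e+02 -8.93041873e-02 -1.77907276e+02] 0.055829678315591366 4.7
[{"x":0,"y":0,"z":3.4,"roll":0}, {"x":-0.08,"y":-0.01,"z":3.47,"roll":0.001}, {"x":0,"y":0,"z":0,"roll":0}, {"x":0,"y":0,"z":0,"roll":0}]
from [0.6437 0.1118 0.1287] -178.0 t 4.8 max 3.47
```

View pics/w1.png

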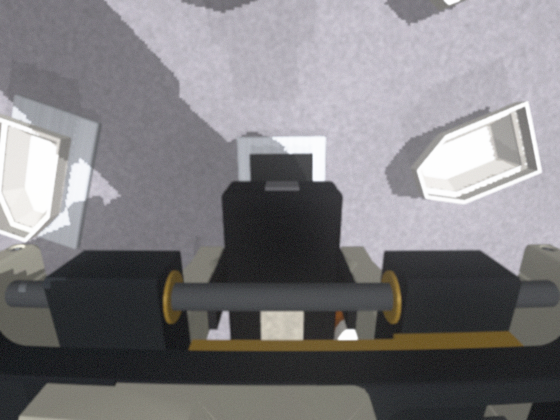

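Run:
```python
from fit import *
s=snap('wrist')
P=pts('pad',(.6445,.1118,np.radians(2)),.012); print(np.round(proj(s,P[:4]),1))
b=np.array([[-60,-40],[60,-40],[60,40],[-60,40]])/1000;a=np.radians(2);Rz=np.array([[np.cos(a),-np.sin(a)],[np.sin(a),np.cos(a)]])
Q=np.c_[b@Rz.T+[.6445,.1118],np.full(4,.006)];print(np.round(proj(s,Q),1))
```

```text
[[251.4 157.2]
 [253.9 251.7]
 [312.4 251.7]
 [315.4 157.2]]
[[238.  139.3]
 [242.8 263. ]
 [323.5 263.1]
 [328.8 139.3]]
```

```bash
python3 plan2.py v3 .643,.111,.05,-178  .643,.111,.0210,-178
```

```text
[{"x":0,"y":0,"z":2.6,"roll":0}, {"x":0,"y":0,"z":2.6,"roll":0}, {"x":0.08,"y":-0.02,"z":2.69,"roll":0}, {"x":0,"y":0,"z":2.9,"roll":0}, {"x":0,"y":0,"z":0,"roll":0}, {"x":0,"y":0,"z":0,"roll":0}]
from [0.6437 0.1112 0.1289] -178.0 t 4.8 max 2.9
```

Emit:
{"op": "jog_arm", "data": {"commands": [{"x": 0,"y": 0,"z": 2.6,"roll": 0},{"x": 0,"y": 0,"z": 2.6,"roll": 0},{"x": 0.08,"y": -0.02,"z": 2.69,"roll": 0},{"x": 0,"y": 0,"z": 1.5,"roll": 0},{"x": 0,"y": 0,"z": 1.3,"roll": 0},{"x": 0,"y": 0,"z": 0,"roll": 0},{"x": 0,"y": 0,"z": 0,"roll": 0}]}}

```text
clock: 5.5
tool_pos: [0.6441, 0.1114, 0.0232]
orientation: [180.0, 0.0, -178.0]
force: [0.8, -0.5, -1.5]
opening: 0.0555
```

Emit:
{"op": "jog_arm", "data": {"commands": [{"x": 0,"y": 0,"z": 0.1,"roll": 0},{"x": 0,"y": 0,"z": 0.1,"roll": 0},{"x": 0,"y": 0,"z": 0,"roll": 0}]}}

```text
clock: 5.8
tool_pos: [0.6437, 0.1116, 0.021]
orientation: [180.0, 0.0, -178.0]
force: [-0.3, -0.3, -2.6]
opening: 0.0559
```

Emit:
{"op": "jog_arm", "data": {"commands": [{"x": 0,"y": 0,"z": 0,"roll": 0},{"x": 0,"y": 0,"z": 0,"roll": 0},{"x": 0,"y": 0,"z": 0,"roll": 0},{"x": 0,"y": 0,"z": -1,"roll": 0},{"x": 0,"y": 0,"z": -3,"roll": 0},{"x": 0,"y": 0,"z": -4,"roll": 0},{"x": 0,"y": 0,"z": -4,"roll": 0},{"x": 0,"y": 0,"z": -4,"roll": 0},{"x": 0,"y": 0,"z": 0,"roll": 0},{"x": 0,"y": 0,"z": 0,"roll": 0}], "gripper": 8.76}}

```text
clock: 6.8
tool_pos: [0.6441, 0.1118, 0.1828]
orientation: [179.9, 0.2, -178.0]
force: [-0.5, -0.5, -1.3]
opening: 0.0874
```

```bash
python3 look.py case .6445 .1115 2 .012 w_placed1; python3 plan2.py .453,.389,.18,21.6
```

```text
w_placed1 [642.6 109.7] 3.43 err 0.067
[{"x":0.9,"y":1.4,"z":0,"roll":0.14}, {"x":1.1,"y":1.3,"z":0,"roll":0.14}, {"x":1.3,"y":1.1,"z":0,"roll":0.14}, {"x":1.4,"y":0.9,"z":0,"roll":0.14}, {"x":1.5,"y":0.7,"z":0,"roll":0.14}, {"x":1.6,"y":0.5,"z":0,"roll":0.14}, {"x":1.7,"y":0.3,"z":0,"roll":0.14}, {"x":1.7,"y":0,"z":0,"roll":0.14}, {"x":1.7,"y":-0.2,"z":0,"roll":0.14}, {"x":1.6,"y":-0.4,"z":0,"roll":0.14}, {"x":1.6,"y":-0.6,"z":0,"roll":0.14}, {"x":1.4,"y":-0.9,"z":0,"roll":0.14}]
[{"x":1.3,"y":-1,"z":0,"roll":0.14}, {"x":1.2,"y":-1.2,"z":0,"roll":0.14}, {"x":1,"y":-1.4,"z":0,"roll":0.14}, {"x":0.8,"y":-1.5,"z":0,"roll":0.14}, {"x":0.5,"y":-1.6,"z":0,"roll":0.14}, {"x":0.3,"y":-1.6,"z":0,"roll":0.14}, {"x":0.1,"y":-1.7,"z":0.1,"roll":0.14}, {"x":-0.12,"y":-1.66,"z":0.02,"roll":0.139}, {"x":0,"y":0,"z":0,"roll":0}, {"x":0,"y":0,"z":0,"roll":0}]
from [0.6433 0.1115 0.1812] -178.0 t 6.8 max 1.73
```

View pics/w_placed1.png

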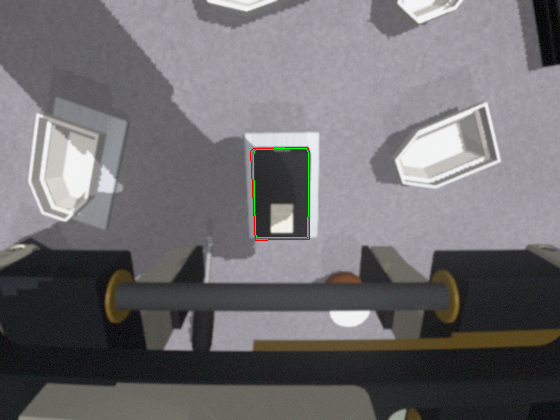

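The case covers the pad squarely, centred at about (281,193). The next one is the far-left case.

```bash
python3 plan2.py .453,.389,.18,-158.4
```

```text
[{"x":2.3,"y":3.5,"z":0,"roll":-0.04}, {"x":2.1,"y":3.6,"z":0,"roll":-0.04}, {"x":2,"y":3.7,"z":0,"roll":-0.04}, {"x":1.8,"y":3.8,"z":0,"roll":-0.04}, {"x":1.6,"y":3.9,"z":0,"roll":-0.05}, {"x":1.5,"y":4,"z":0,"roll":-0.04}, {"x":1.3,"y":4,"z":0.1,"roll":-0.05}, {"x":1.09,"y":4.05,"z":0.02,"roll":-0.042}, {"x":0,"y":0,"z":0,"roll":0}, {"x":0,"y":0,"z":0,"roll":0}]
from [0.6433 0.1115 0.1812] -178.0 t 6.8 max 4.27
```

Emit:
{"op": "jog_arm", "data": {"commands": [{"x": 2.3,"y": 3.5,"z": 0,"roll": -0.04},{"x": 2.1,"y": 3.6,"z": 0,"roll": -0.04},{"x": 2,"y": 3.7,"z": 0,"roll": -0.04},{"x": 1.8,"y": 3.8,"z": 0,"roll": -0.04},{"x": 1.6,"y": 3.9,"z": 0,"roll": -0.05},{"x": 1.5,"y": 4,"z": 0,"roll": -0.04},{"x": 1.3,"y": 4,"z": 0.1,"roll": -0.05},{"x": 1.09,"y": 4.05,"z": 0.02,"roll": -0.042},{"x": 0,"y": 0,"z": 0,"roll": 0},{"x": 0,"y": 0,"z": 0,"roll": 0}]}}

```text
clock: 7.85
tool_pos: [0.4521, 0.3892, 0.1781]
orientation: [-179.9, -0.1, -158.3]
force: [-0.1, -0.9, -0.3]
opening: 0.0877
```

```bash
python3 look.py case .453 .389 21.6 0 w_case1
```

```text
w_case1 [451.4 387.7] 22.26 err 0.046
```

View pics/w_case1.png

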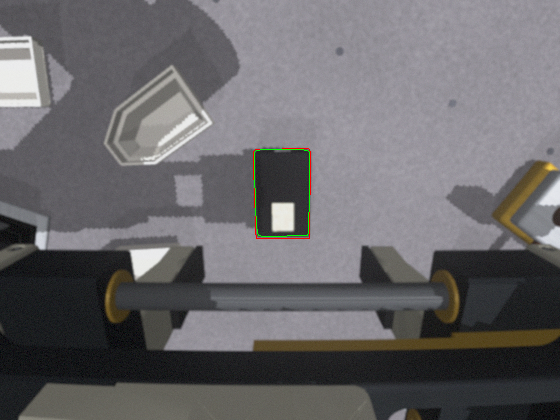

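```bash
python3 plan2.py .452,.3884,.008,-158
```

```text
[{"x":0,"y":0,"z":4.3,"roll":0}, {"x":0,"y":0,"z":4.2,"roll":0}, {"x":0,"y":0,"z":4.3,"roll":0}, {"x":0.07,"y":0.01,"z":4.23,"roll":-0.007}, {"x":0,"y":0,"z":0,"roll":0}, {"x":0,"y":0,"z":0,"roll":0}]
from [0.4526 0.3886 0.1783] -158.4 t 7.9 max 4.3
```

Emit:
{"op": "jog_arm", "data": {"commands": [{"x": 0,"y": 0,"z": 4.3,"roll": 0},{"x": 0,"y": 0,"z": 4.2,"roll": 0},{"x": 0.07,"y": 0.01,"z": 4.3,"roll": -0.007},{"x": 0,"y": 0,"z": 2.2,"roll": 0},{"x": 0,"y": 0,"z": 2,"roll": 0},{"x": 0,"y": 0,"z": 0,"roll": 0},{"x": 0,"y": 0,"z": 0,"roll": 0}]}}

```text
clock: 8.6
tool_pos: [0.4531, 0.3879, 0.0093]
orientation: [-179.9, -0.0, -158.1]
force: [0.2, 0.1, -0.3]
opening: 0.0877
```

Emit:
{"op": "jog_arm", "data": {"commands": [{"x": 0,"y": 0,"z": 0,"roll": 0},{"x": 0,"y": 0,"z": 0,"roll": 0},{"x": 0,"y": 0,"z": 0,"roll": 0},{"x": 0,"y": 0,"z": 0,"roll": 0},{"x": 0,"y": 0,"z": 0,"roll": 0},{"x": 0,"y": 0,"z": 0,"roll": 0}], "gripper": 4.5}}

```text
clock: 9.2
tool_pos: [0.4526, 0.3891, 0.0099]
orientation: [180.0, 0.0, -158.0]
force: [-1.8, -0.3, 4.5]
opening: 0.056
```

```bash
python3 plan2.py .452,.3884,.14,-158 .6437,.1112,.14,-178
```

```text
[{"x":0,"y":0,"z":-4.3,"roll":0}, {"x":0,"y":0,"z":-4.4,"roll":0}, {"x":0.08,"y":-0.04,"z":-4.31,"roll":0}, {"x":-0.9,"y":-4.1,"z":0,"roll":0.04}, {"x":-1.1,"y":-4.1,"z":0,"roll":0.04}, {"x":-1.3,"y":-4,"z":0,"roll":0.04}, {"x":-1.4,"y":-4,"z":0,"roll":0.05}, {"x":-1.6,"y":-3.9,"z":0,"roll":0.04}, {"x":-1.8,"y":-3.8,"z":0,"roll":0.05}, {"x":-1.9,"y":-3.7,"z":0,"roll":0.04}, {"x":-2.08,"y":-3.7,"z":0,"roll":0.049}, {"x":0,"y":0,"z":0,"roll":0}]
[{"x":0,"y":0,"z":0,"roll":0}]
from [0.4526 0.3891 0.0099] -158.0 t 9.2 max 4.4
```

Emit:
{"op": "jog_arm", "data": {"commands": [{"x": 0,"y": 0,"z": -4.3,"roll": 0},{"x": 0,"y": 0,"z": -4.4,"roll": 0},{"x": 0.08,"y": -0.04,"z": -4.31,"roll": 0},{"x": -0.9,"y": -4.1,"z": 0,"roll": 0.04},{"x": -1.1,"y": -4.1,"z": 0,"roll": 0.04},{"x": -1.3,"y": -4,"z": 0,"roll": 0.04},{"x": -1.4,"y": -4,"z": 0,"roll": 0.05},{"x": -1.6,"y": -3.9,"z": 0,"roll": 0.04},{"x": -1.8,"y": -3.8,"z": 0,"roll": 0.05},{"x": -1.9,"y": -3.7,"z": 0,"roll": 0.04},{"x": -2.08,"y": -3.7,"z": 0,"roll": 0.049},{"x": 0,"y": 0,"z": 0,"roll": 0}]}}

```text
clock: 10.4
tool_pos: [0.6452, 0.1067, 0.1385]
orientation: [-179.9, -0.1, -178.3]
force: [-0.2, 0.7, -1.7]
opening: 0.0557
```

```bash
python3 - <<'E'
from h import *
snap('wrist','w2.png'); snap('top','t2.png')
E
python3 plan2.py v3 .6437,.1112,.0535,-178
```

```text
[{"x":0,"y":0.1,"z":2.8,"roll":0}, {"x":0,"y":0,"z":2.9,"roll":0}, {"x":-0.03,"y":0.06,"z":2.81,"roll":-0.002}, {"x":0,"y":0,"z":0,"roll":0}, {"x":0,"y":0,"z":0,"roll":0}]
from [0.6435 0.1096 0.1386] -178.1 t 10.5 max 2.9
```

View pics/w2.png

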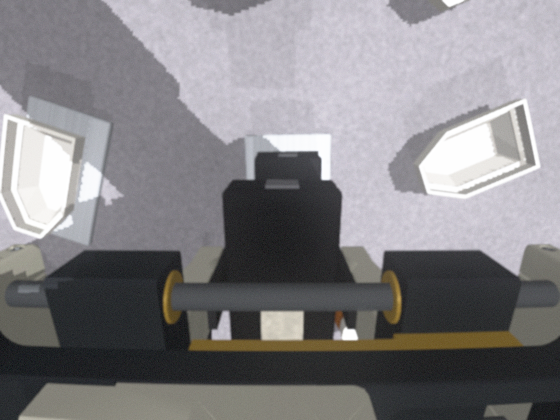

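Emit:
{"op": "jog_arm", "data": {"commands": [{"x": 0,"y": 0,"z": 2.6,"roll": 0},{"x": 0,"y": 0,"z": 2.6,"roll": 0},{"x": 0,"y": 0,"z": 2.5,"roll": 0},{"x": 0,"y": 0,"z": 0,"roll": 0},{"x": 0,"y": 0,"z": 0,"roll": 0},{"x": 0,"y": 0,"z": 0,"roll": 0}]}}

```text
clock: 11.1
tool_pos: [0.6443, 0.1117, 0.0641]
orientation: [180.0, 0.1, -177.9]
force: [0.3, 0.2, -1.7]
opening: 0.0555
```

```bash
python3 plan2.py v3 .6437,.1112,.0525,-178
```

```text
[{"x":0.07,"y":-0.05,"z":1.16,"roll":0.001}, {"x":0,"y":0,"z":0,"roll":0}, {"x":0,"y":0,"z":0,"roll":0}]
from [0.6443 0.1117 0.0641] -177.9 t 11.1 max 1.16
```

Emit:
{"op": "jog_arm", "data": {"commands": [{"x": 0,"y": 0,"z": 0.6,"roll": 0},{"x": 0,"y": 0,"z": 0.5,"roll": 0},{"x": 0,"y": 0,"z": 0.1,"roll": 0},{"x": 0,"y": 0,"z": 0,"roll": 0},{"x": 0,"y": 0,"z": 0,"roll": 0}]}}

```text
clock: 11.6
tool_pos: [0.644, 0.1112, 0.0517]
orientation: [180.0, 0.1, -178.0]
force: [-3.4, 1.7, 7.1]
opening: 0.056
```

Contact shows at 7 N. I'll release and lift.

Emit:
{"op": "jog_arm", "data": {"commands": [{"x": 0,"y": 0,"z": 0,"roll": 0},{"x": 0,"y": 0,"z": 0,"roll": 0},{"x": 0,"y": 0,"z": 0,"roll": 0},{"x": 0,"y": 0,"z": -1,"roll": 0},{"x": 0,"y": 0,"z": -3,"roll": 0},{"x": 0,"y": 0,"z": -4,"roll": 0},{"x": 0,"y": 0,"z": -4,"roll": 0},{"x": 0,"y": 0,"z": -4,"roll": 0},{"x": 0,"y": 0,"z": 0,"roll": 0},{"x": 0,"y": 0,"z": 0,"roll": 0}], "gripper": 8.76}}

```text
clock: 12.6
tool_pos: [0.644, 0.1111, 0.2124]
orientation: [179.9, 0.2, -178.0]
force: [-0.4, 0.5, -1.5]
opening: 0.0879
```

```bash
python3 look.py case .6445 .1115 2 .042 w_placed2; python3 plan2.py .448,-.2265,.18,120.6
```

```text
w_placed2 [640.4 109.4] 1.93 err 0.05
[{"x":2.3,"y":-3.7,"z":0.3,"roll":0.12}, {"x":1.8,"y":-3.9,"z":0.3,"roll":0.12}, {"x":1.4,"y":-4.1,"z":0.4,"roll":0.12}, {"x":0.9,"y":-4.2,"z":0.3,"roll":0.12}, {"x":0.3,"y":-4.3,"z":0.4,"roll":0.12}, {"x":-0.2,"y":-4.3,"z":0.3,"roll":0.12}, {"x":-0.7,"y":-4.3,"z":0.4,"roll":0.12}, {"x":-1.2,"y":-4.2,"z":0.3,"roll":0.12}, {"x":-1.69,"y":-4.02,"z":0.38,"roll":0.111}, {"x":0,"y":0,"z":0,"roll":0}, {"x":0,"y":0,"z":0,"roll":0}]
from [0.6433 0.1108 0.2108] -178.0 t 12.7 max 4.38
```

View pics/w_placed2.png

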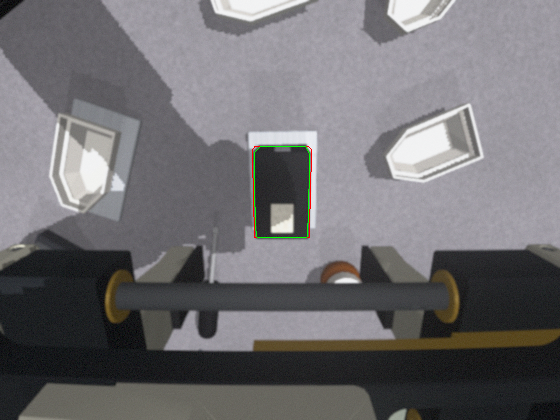

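The two cases are stacked in line. Next is the third.

Emit:
{"op": "jog_arm", "data": {"commands": [{"x": 2.3,"y": -3.7,"z": 0.3,"roll": 0.12},{"x": 1.8,"y": -3.9,"z": 0.3,"roll": 0.12},{"x": 1.4,"y": -4.1,"z": 0.4,"roll": 0.12},{"x": 0.9,"y": -4.2,"z": 0.3,"roll": 0.12},{"x": 0.3,"y": -4.3,"z": 0.4,"roll": 0.12},{"x": -0.2,"y": -4.3,"z": 0.3,"roll": 0.12},{"x": -0.7,"y": -4.3,"z": 0.4,"roll": 0.12},{"x": -1.2,"y": -4.2,"z": 0.3,"roll": 0.12},{"x": -1.69,"y": -4.02,"z": 0.38,"roll": 0.111},{"x": 0,"y": 0,"z": 0,"roll": 0},{"x": 0,"y": 0,"z": 0,"roll": 0},{"x": 0,"y": 0,"z": 0,"roll": 0}]}}

```text
clock: 13.85
tool_pos: [0.4483, -0.2262, 0.1791]
orientation: [-180.0, -0.0, 120.7]
force: [-0.6, 0.4, 0.7]
opening: 0.0877
```

```bash
python3 look.py case .448 -.2265 120.6 0 w_case2
```

```text
w_case2 [ 446.3 -229. ] 120.68 err 0.067
```

View pics/w_case2.png

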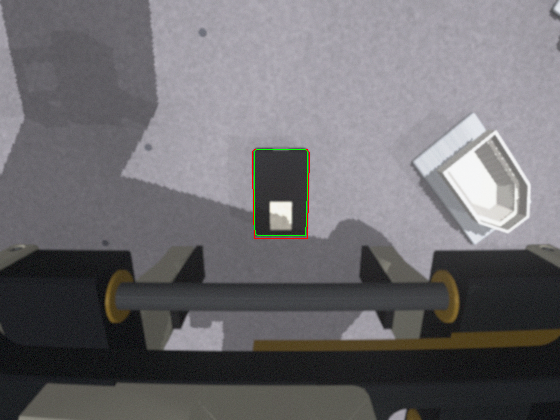

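```bash
python3 plan2.py .4475,-.2278,.008,120.7
```

```text
[{"x":0,"y":0,"z":4.3,"roll":0}, {"x":0,"y":-0.1,"z":4.3,"roll":0}, {"x":0,"y":0,"z":4.3,"roll":0}, {"x":-0.1,"y":-0.09,"z":4.23,"roll":0}, {"x":0,"y":0,"z":0,"roll":0}, {"x":0,"y":0,"z":0,"roll":0}]
from [ 0.4486 -0.226   0.1793] 120.7 t 13.9 max 4.3
```

Emit:
{"op": "jog_arm", "data": {"commands": [{"x": 0,"y": 0,"z": 4.3,"roll": 0},{"x": 0,"y": -0.1,"z": 4.3,"roll": 0},{"x": -0.1,"y": -0.09,"z": 4.3,"roll": 0},{"x": 0,"y": 0,"z": 2.2,"roll": 0},{"x": 0,"y": 0,"z": 2,"roll": 0},{"x": 0,"y": 0,"z": 0,"roll": 0},{"x": 0,"y": 0,"z": 0,"roll": 0}]}}

```text
clock: 14.6
tool_pos: [0.4477, -0.2278, 0.0087]
orientation: [-179.9, -0.0, 120.7]
force: [0.2, 1.1, 0.6]
opening: 0.0876
```

Emit:
{"op": "jog_arm", "data": {"commands": [{"x": 0,"y": 0,"z": 0,"roll": 0},{"x": 0,"y": 0,"z": 0,"roll": 0},{"x": 0,"y": 0,"z": 0,"roll": 0},{"x": 0,"y": 0,"z": 0,"roll": 0},{"x": 0,"y": 0,"z": 0,"roll": 0},{"x": 0,"y": 0,"z": 0,"roll": 0}], "gripper": 4.5}}

```text
clock: 15.2
tool_pos: [0.4475, -0.2284, 0.0091]
orientation: [180.0, 0.0, 120.6]
force: [-0.3, 1.0, 6.1]
opening: 0.0555
```

```bash
python3 plan2.py .4475,-.2278,.15,120.7 .645,.1112,.17,-178
```

```text
[{"x":0,"y":0,"z":-3.5,"roll":0}, {"x":0,"y":0,"z":-3.5,"roll":0}, {"x":0,"y":0,"z":-3.5,"roll":0}, {"x":0.05,"y":0.04,"z":-3.59,"roll":-0.001}, {"x":2.1,"y":3.8,"z":-0.2,"roll":-0.12}, {"x":1.7,"y":4,"z":-0.2,"roll":-0.12}, {"x":1.1,"y":4.2,"z":-0.2,"roll":-0.12}, {"x":0.6,"y":4.3,"z":-0.2,"roll":-0.12}, {"x":0.1,"y":4.4,"z":-0.2,"roll":-0.12}, {"x":-0.4,"y":4.3,"z":-0.2,"roll":-0.12}, {"x":-0.9,"y":4.3,"z":-0.3,"roll":-0.12}, {"x":-1.4,"y":4.1,"z":-0.2,"roll":-0.12}]
[{"x":-1.91,"y":3.98,"z":-0.3,"roll":-0.11}, {"x":0,"y":0,"z":0,"roll":0}, {"x":0,"y":0,"z":0,"roll":0}]
from [ 0.4475 -0.2284  0.0091] 120.6 t 15.2 max 4.42
```

Emit:
{"op": "jog_arm", "data": {"commands": [{"x": 0,"y": 0,"z": -3.5,"roll": 0},{"x": 0,"y": 0,"z": -3.5,"roll": 0},{"x": 0,"y": 0,"z": -3.5,"roll": 0},{"x": 0.05,"y": 0.04,"z": -3.59,"roll": 0},{"x": 2.1,"y": 3.8,"z": -0.2,"roll": -0.12},{"x": 1.7,"y": 4,"z": -0.2,"roll": -0.12},{"x": 1.1,"y": 4.2,"z": -0.2,"roll": -0.12},{"x": 0.6,"y": 4.3,"z": -0.2,"roll": -0.12},{"x": 0.1,"y": 4.4,"z": -0.2,"roll": -0.12},{"x": -0.4,"y": 4.3,"z": -0.2,"roll": -0.12},{"x": -0.9,"y": 4.3,"z": -0.3,"roll": -0.12},{"x": -1.4,"y": 4.1,"z": -0.2,"roll": -0.12}]}}

```text
clock: 16.4
tool_pos: [0.6234, 0.0744, 0.1663]
orientation: [-180.0, -0.0, 175.9]
force: [0.9, -0.9, -1.1]
opening: 0.0555
```

Emit:
{"op": "jog_arm", "data": {"commands": [{"x": -1.91,"y": 3.98,"z": -0.3,"roll": -0.11},{"x": 0,"y": 0,"z": 0,"roll": 0},{"x": 0,"y": 0,"z": 0,"roll": 0},{"x": 0,"y": 0,"z": 0,"roll": 0}]}}

```text
clock: 16.8
tool_pos: [0.6443, 0.1105, 0.1689]
orientation: [-180.0, -0.1, -178.1]
force: [0.7, -0.9, -1.7]
opening: 0.0561
```

```bash
python3 - <<'E'
from h import *
snap('wrist','w3.png')
E
python3 plan2.py v3 .645,.1112,.0835,-178
```

```text
[{"x":0,"y":0,"z":2.9,"roll":0}, {"x":0,"y":0.1,"z":2.8,"roll":0}, {"x":-0.06,"y":0,"z":2.87,"roll":-0.002}, {"x":0,"y":0,"z":0,"roll":0}, {"x":0,"y":0,"z":0,"roll":0}]
from [0.6444 0.1101 0.1692] -178.1 t 16.9 max 2.9
```

View pics/w3.png

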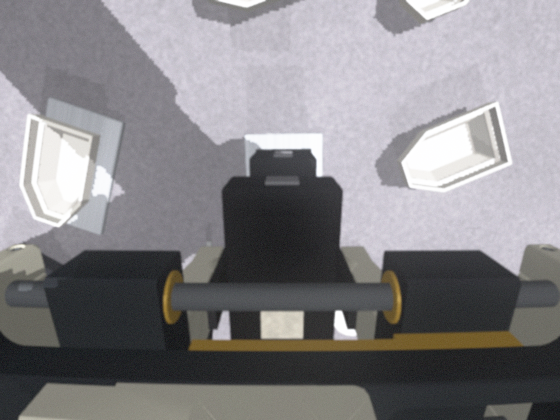

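Emit:
{"op": "jog_arm", "data": {"commands": [{"x": 0,"y": 0,"z": 2.9,"roll": 0},{"x": 0,"y": 0.1,"z": 2.9,"roll": 0},{"x": -0.06,"y": 0,"z": 1.9,"roll": 0},{"x": 0,"y": 0,"z": 0.9,"roll": 0},{"x": 0,"y": 0,"z": 0,"roll": 0},{"x": 0,"y": 0,"z": 0,"roll": 0}]}}

```text
clock: 17.45
tool_pos: [0.6462, 0.1117, 0.0847]
orientation: [180.0, 0.1, -178.1]
force: [-0.2, 0.8, -1.7]
opening: 0.0558
```

Emit:
{"op": "jog_arm", "data": {"commands": [{"x": 0,"y": 0,"z": 0.1,"roll": 0},{"x": 0,"y": 0,"z": 0.1,"roll": 0},{"x": 0,"y": 0,"z": 0,"roll": 0}]}}

```text
clock: 17.75
tool_pos: [0.6458, 0.1121, 0.082]
orientation: [180.0, 0.0, -178.1]
force: [-0.4, -0.4, -2.2]
opening: 0.0557
```

Emit:
{"op": "jog_arm", "data": {"commands": [{"x": 0,"y": 0,"z": 0.1,"roll": 0},{"x": 0,"y": 0,"z": 0,"roll": 0}]}}

```text
clock: 17.95
tool_pos: [0.6459, 0.1122, 0.0812]
orientation: [180.0, 0.0, -178.0]
force: [-0.6, -0.4, 2.4]
opening: 0.0558
```

Emit:
{"op": "jog_arm", "data": {"commands": [{"x": 0,"y": 0,"z": 0,"roll": 0},{"x": 0,"y": 0,"z": 0,"roll": 0},{"x": 0,"y": 0,"z": 0,"roll": 0},{"x": 0,"y": 0,"z": -1,"roll": 0},{"x": 0,"y": 0,"z": -3,"roll": 0},{"x": 0,"y": 0,"z": -4,"roll": 0},{"x": 0,"y": 0,"z": -4,"roll": 0},{"x": 0,"y": 0,"z": -2,"roll": 0},{"x": 0,"y": 0,"z": 0,"roll": 0},{"x": 0,"y": 0,"z": 0,"roll": 0}], "gripper": 8.76}}

```text
clock: 18.95
tool_pos: [0.6456, 0.1122, 0.2214]
orientation: [179.9, 0.1, -178.1]
force: [0.6, -0.8, -0.1]
opening: 0.0877
```

```bash
python3 look.py case .6445 .1115 2 .072 w_placed3
python3 - <<'E'
from h import *
snap('top','t3.png')
E
python3 plan2.py .628,-.109,.2,-17.8
```

```text
w_placed3 [640.4 110.4] 1.85 err 0.061
[{"x":0.1,"y":-1.1,"z":0.1,"roll":-0.14}, {"x":0.3,"y":-1.1,"z":0.1,"roll":-0.14}, {"x":0.4,"y":-1,"z":0.1,"roll":-0.14}, {"x":0.6,"y":-1,"z":0.1,"roll":-0.14}, {"x":0.7,"y":-0.9,"z":0.1,"roll":-0.14}, {"x":0.8,"y":-0.8,"z":0.1,"roll":-0.14}, {"x":0.9,"y":-0.6,"z":0.1,"roll":-0.14}, {"x":1,"y":-0.5,"z":0.1,"roll":-0.14}, {"x":1,"y":-0.4,"z":0.1,"roll":-0.14}, {"x":1.1,"y":-0.2,"z":0.1,"roll":-0.14}, {"x":1.1,"y":-0.1,"z":0.1,"roll":-0.14}, {"x":1.1,"y":0.1,"z":0.1,"roll":-0.14}]
[{"x":1.1,"y":0.2,"z":0.1,"roll":-0.14}, {"x":1,"y":0.4,"z":0.1,"roll":-0.14}, {"x":1,"y":0.5,"z":0.1,"roll":-0.14}, {"x":0.9,"y":0.7,"z":0.1,"roll":-0.14}, {"x":0.8,"y":0.8,"z":0.1,"roll":-0.14}, {"x":0.6,"y":0.9,"z":0.1,"roll":-0.14}, {"x":0.5,"y":0.9,"z":0.1,"roll":-0.14}, {"x":0.4,"y":1.02,"z":0.07,"roll":-0.137}, {"x":0,"y":0,"z":0,"roll":0}, {"x":0,"y":0,"z":0,"roll":0}]
from [0.6451 0.1119 0.2197] -178.1 t 19.1 max 1.17
```

View pics/w_placed3.png

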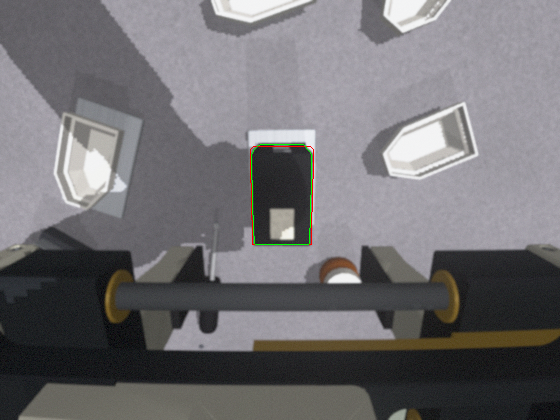

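View pics/t3.png

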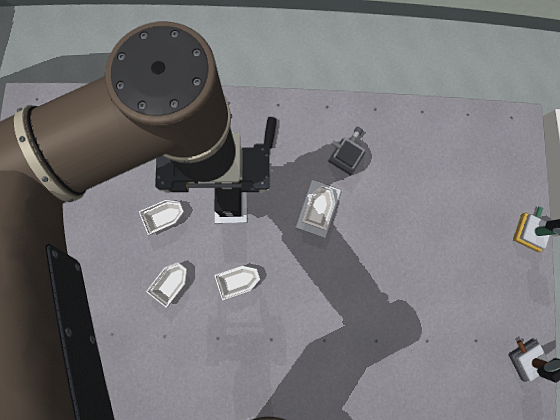

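All three cases are stacked and the trays are unmoved. Now I'll look at the nest from above.

Emit:
{"op": "jog_arm", "data": {"commands": [{"x": 0.1,"y": -1.1,"z": 0.1,"roll": -0.14},{"x": 0.3,"y": -1.1,"z": 0.1,"roll": -0.14},{"x": 0.4,"y": -1,"z": 0.1,"roll": -0.14},{"x": 0.6,"y": -1,"z": 0.1,"roll": -0.14},{"x": 0.7,"y": -0.9,"z": 0.1,"roll": -0.14},{"x": 0.8,"y": -0.8,"z": 0.1,"roll": -0.14},{"x": 0.9,"y": -0.6,"z": 0.1,"roll": -0.14},{"x": 1,"y": -0.5,"z": 0.1,"roll": -0.14},{"x": 1,"y": -0.4,"z": 0.1,"roll": -0.14},{"x": 1.1,"y": -0.2,"z": 0.1,"roll": -0.14},{"x": 1.1,"y": -0.1,"z": 0.1,"roll": -0.14},{"x": 1.1,"y": 0.1,"z": 0.1,"roll": -0.14}]}}

```text
clock: 20.25
tool_pos: [0.6351, -0.0218, 0.2071]
orientation: [179.9, -0.0, -81.5]
force: [0.0, -0.0, 0.4]
opening: 0.0874
```

Emit:
{"op": "jog_arm", "data": {"commands": [{"x": 1.1,"y": 0.2,"z": 0.1,"roll": -0.14},{"x": 1,"y": 0.4,"z": 0.1,"roll": -0.14},{"x": 1,"y": 0.5,"z": 0.1,"roll": -0.14},{"x": 0.9,"y": 0.7,"z": 0.1,"roll": -0.14},{"x": 0.8,"y": 0.8,"z": 0.1,"roll": -0.14},{"x": 0.6,"y": 0.9,"z": 0.1,"roll": -0.14},{"x": 0.5,"y": 0.9,"z": 0.1,"roll": -0.14},{"x": 0.4,"y": 1.02,"z": 0.07,"roll": -0.137},{"x": 0,"y": 0,"z": 0,"roll": 0},{"x": 0,"y": 0,"z": 0,"roll": 0},{"x": 0,"y": 0,"z": 0,"roll": 0}]}}

```text
clock: 21.35
tool_pos: [0.6285, -0.1084, 0.2004]
orientation: [180.0, 0.0, -18.0]
force: [0.2, -0.1, 1.2]
opening: 0.0874
```

```bash
python3 look.py tray .628 -.109 -17.8 .008 w_nest wrist 195
```

```text
w_nest [ 627.6 -107.5] -8.31 err 0.166
```

View pics/w_nest.png

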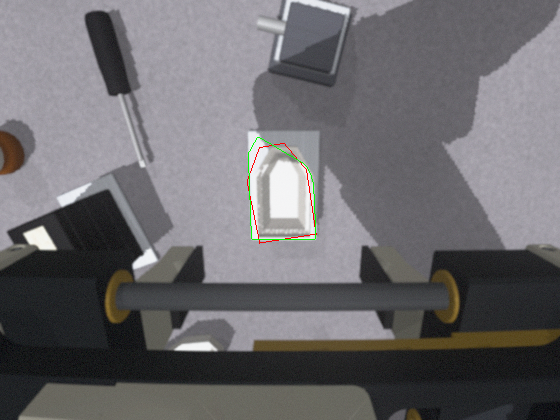

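```bash
cat > zoom.py <<'E'
import sys
from fit import *
def shrink(P,d):
    # offset convex polygon inward
    n=len(P); L=[]
    for i in range(n):
        a,b=P[i],P[(i+1)%n]; t=(b-a)/np.linalg.norm(b-a); nn=np.array([-t[1],t[0]]); L.append((a+nn*d,t))
    out=[]
    for i in range(n):
        (p,t),(q,u)=L[i-1],L[i]; k=np.linalg.solve(np.c_[t,-u],q-p); out.append(p+t*k[0])
    return np.array(out)
def zoom(s,p,z0,tag,half=75,sc=5,draw=True):
    a=np.radians(p[2]); Rz=np.array([[np.cos(a),-np.sin(a)],[np.sin(a),np.cos(a)]])
    c=proj(s,[p[0],p[1],z0+.03])[0].round().astype(int); x0,y0=c-half
    x0,y0=max(x0,0),max(y0,0)
    im=cv2.resize(s['image'][y0:y0+2*half,x0:x0+2*half,::-1],None,fx=sc,fy=sc,interpolation=cv2.INTER_CUBIC)
    if draw:
        for P,col in ((OUT,(0,0,255)),(shrink(OUT,.0025),(255,0,0))):
            u=proj(s,np.c_[P@Rz.T+p[:2],np.full(6,z0+.034)]); u=(u-[x0,y0]+.5)*sc-.5
            cv2.polylines(im,[(u*16).round().astype(np.int32)],True,col,1,shift=4)
    cv2.imwrite(f'pics/{tag}.png',im); print('crop origin',x0,y0,'scale',sc)
E
python3 - <<'E'
from zoom import *
import pickle
s=snap('wrist'); pickle.dump(s,open('nest.pkl','wb'))
zoom(s,(.628,-.109,-17.8),.008,'zn1',half=60,sc=5)
E
```

```text
crop origin 221 133 scale 5
```

View pics/zn1.png

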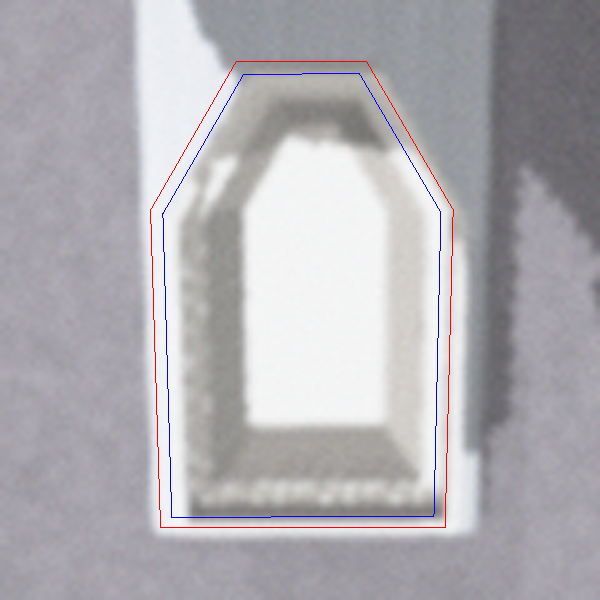

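Run:
```python
from zoom import *
import pickle
s=pickle.load(open('nest.pkl','rb'))
im=s['image'].astype(float); g=im.min(2); 
c=g[133:253,225:345]; c=np.clip((c-130)/(255-130),0,1)**2.5*255
cv2.imwrite('pics/zn2.png',cv2.resize(c.astype(np.uint8),None,fx=5,fy=5,interpolation=cv2.INTER_NEAREST))
for r in (185,200,215,225): print(r,g[r,245:325].astype(int).tolist())
print(g[225:246,284].astype(int).tolist())
```

```text
185 [169, 170, 169, 172, 192, 226, 236, 240, 242, 242, 238, 222, 195, 181, 171, 170, 160, 152, 147, 145, 145, 147, 144, 151, 183, 229, 242, 243, 244, 243, 245, 243, 245, 245, 244, 244, 245, 243, 244, 244, 245, 243, 244, 244, 244, 244, 244, 244, 243, 244, 244, 243, 237, 221, 203, 202, 205, 203, 198, 204, 214, 228, 239, 243, 238, 221, 217, 227, 219, 184, 151, 144, 135, 121, 108, 112, 114, 113, 122, 138]
200 [160, 161, 164, 163, 173, 213, 233, 240, 241, 243, 244, 236, 205, 177, 170, 169, 160, 154, 146, 144, 140, 143, 143, 148, 173, 221, 238, 244, 244, 244, 244, 243, 245, 245, 243, 244, 243, 244, 244, 244, 245, 243, 245, 244, 245, 243, 245, 245, 243, 243, 245, 243, 236, 223, 211, 201, 202, 201, 201, 201, 212, 233, 242, 243, 236, 221, 229, 236, 221, 179, 150, 143, 132, 118, 107, 104, 108, 116, 140, 157]
215 [165, 160, 161, 167, 165, 188, 222, 237, 242, 240, 242, 239, 220, 185, 170, 168, 172, 170, 158, 147, 143, 144, 146, 143, 156, 195, 232, 244, 244, 243, 243, 245, 244, 243, 244, 244, 243, 244, 243, 246, 245, 243, 243, 244, 244, 244, 244, 243, 244, 245, 242, 241, 232, 220, 208, 201, 201, 200, 205, 209, 223, 238, 242, 239, 227, 218, 231, 233, 198, 159, 143, 133, 118, 107, 108, 105, 109, 114, 134, 147]
225 [164, 164, 162, 160, 161, 170, 207, 233, 240, 239, 241, 239, 227, 199, 185, 181, 178, 177, 159, 144, 139, 141, 144, 150, 155, 156, 158, 157, 158, 161, 160, 157, 156, 156, 154, 157, 154, 157, 154, 159, 161, 158, 157, 158, 161, 162, 161, 158, 154, 155, 156, 156, 152, 156, 158, 158, 161, 175, 191, 206, 224, 236, 242, 240, 225, 221, 233, 237, 231, 221, 217, 187, 148, 136, 148, 154, 156, 155, 154, 157]
[159, 155, 161, 161, 175, 184, 186, 183, 166, 135, 127, 150, 199, 226, 222, 187, 155, 150, 153, 155, 153]
```

View pics/zn2.png

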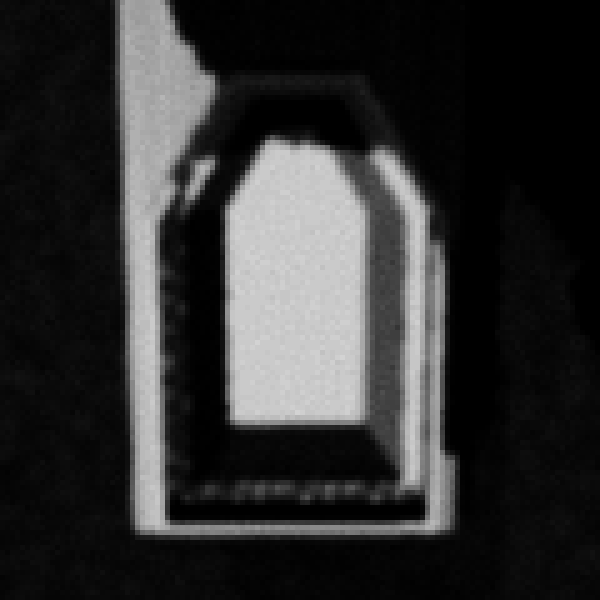

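Run:
```python
from h import *
import pickle
s=pickle.load(open('nest.pkl','rb'))
print(s['pc'],R.from_matrix(s['Rc']@np.array(s['hand_eye'])[:3,:3].T).as_euler('xyz',degrees=True), s['hand_eye'])
T=s['Rc']@np.array(s['hand_eye'])[:3,:3].T
print('tcp',s['pc']-T@np.array(s['hand_eye'])[:3,3])
for i in range(3):
    o=ctrl.get_obs(); print(o['tool_pos'],o['orientation'])
    ctrl.snapshot('wrist')
```

```text
[ 0.70224592 -0.13402101  0.35691747] [ 1.79990833e+02  2.93155739e-02 -1.79290698e+01] [[-5.24121516e-07  9.57335211e-01  2.88979746e-01  7.78953368e-02]
 [ 9.99999860e-01 -1.52580519e-04  5.07284080e-04  1.82055796e-03]
 [ 5.29733592e-04  2.88979705e-01 -9.57335077e-01 -1.56402319e-01]
 [ 0.00000000e+00  0.00000000e+00  0.00000000e+00  1.00000000e+00]]
tcp [ 0.62860992 -0.10830878  0.20055474]
[ 0.62866538 -0.10826981  0.20068422] [ 1.79994536e+02  1.84388216e-02 -1.78869845e+01]
[ 0.62869888 -0.10830587  0.20076583] [ 1.79998612e+02  8.56159252e-03 -1.78630827e+01]
[ 0.62871467 -0.10836377  0.20086151] [-1.79999578e+02 -5.06695202e-04 -1.78436611e+01]
```

Run:
```python
from h import *
for cam in ('wrist','top'):
    H=[];K=[];k1=[]
    for i in range(12):
        s=ctrl.snapshot(cam); H.append(np.array(s['hand_eye'])[:3,3] if cam=='wrist' else np.array(s['position'])); K.append([s['mtx'][0,0],s['mtx'][0,2],s['mtx'][1,2]]);k1.append(s['k1'])
    H=np.array(H);K=np.array(K); print(cam,H.mean(0),H.std(0),K.mean(0),K.std(0),np.mean(k1),np.std(k1))
print(ctrl.get_obs()['clock'])
```

```text
wrist [ 0.07789083  0.00182038 -0.1564028 ] [1.51115978e-07 4.92401453e-08 4.23884741e-08] [311.05856008 281.72939506 208.94117045] [5.68434189e-14 5.68434189e-14 5.68434189e-14] -0.051479671509328945 6.938893903907228e-18
top [0.48395434 0.01193332 0.97119967] [0.00000000e+00 0.00000000e+00 2.22044605e-16] [388.07507531 283.08889984 211.57846202] [0.00000000e+00 5.68434189e-14 5.68434189e-14] -0.08549345264908641 0.0
22.8
```

```bash
python3 - <<'E'
s=open('h.py').read()
s=s.replace("M=T@np.array(s['hand_eye'])","H=np.array(s['hand_eye']); s['he']=H.copy(); H[:3,3]=[.0785,0,-.1564]; M=T@H")
open('h.py','w').write(s)
E
python3 - <<'E'
import sys; sys.path.insert(0,'.')
from zoom import *
s=snap('wrist')
for p in [(.628,-.1095,-17.8),(.627,-.1104,-17.8)]:
    a=np.radians(p[2]); Rz=np.array([[np.cos(a),-np.sin(a)],[np.sin(a),np.cos(a)]])
    I=shrink(OUT,.0025); print(p,np.round(proj(s,np.c_[I@Rz.T+p[:2],np.full(6,.042)]),1).tolist())
E
python3 plan2.py .443,.0827,.192,-69.4
```

```text
(0.628, -0.1095, -17.8) [[308.9, 236.4], [310.5, 175.8], [294.3, 148.0], [271.2, 148.0], [255.0, 175.8], [256.5, 236.4]]
(0.627, -0.1104, -17.8) [[309.9, 237.0], [311.6, 176.4], [295.5, 148.7], [272.4, 148.7], [256.1, 176.4], [257.6, 237.0]]
[{"x":-3.4,"y":-1.8,"z":0.1,"roll":0.13}, {"x":-3.6,"y":-1.3,"z":0.1,"roll":0.13}, {"x":-3.7,"y":-0.9,"z":0.1,"roll":0.13}, {"x":-3.8,"y":-0.4,"z":0.1,"roll":0.13}, {"x":-3.8,"y":0.1,"z":0.2,"roll":0.13}, {"x":-3.7,"y":0.6,"z":0.1,"roll":0.13}, {"x":-3.66,"y":1.09,"z":0.19,"roll":0.12}, {"x":0,"y":0,"z":0,"roll":0}, {"x":0,"y":0,"z":0,"roll":0}]
from [ 0.6287 -0.1087  0.2009] -17.8 t 22.9 max 3.85
```

Emit:
{"op": "jog_arm", "data": {"commands": [{"x": -3.4,"y": -1.8,"z": 0.1,"roll": 0.13},{"x": -3.6,"y": -1.3,"z": 0.1,"roll": 0.13},{"x": -3.7,"y": -0.9,"z": 0.1,"roll": 0.13},{"x": -3.8,"y": -0.4,"z": 0.1,"roll": 0.13},{"x": -3.8,"y": 0.1,"z": 0.2,"roll": 0.13},{"x": -3.7,"y": 0.6,"z": 0.1,"roll": 0.13},{"x": -3.66,"y": 1.09,"z": 0.19,"roll": 0.12},{"x": 0,"y": 0,"z": 0,"roll": 0},{"x": 0,"y": 0,"z": 0,"roll": 0},{"x": 0,"y": 0,"z": 0,"roll": 0}]}}

```text
clock: 23.85
tool_pos: [0.4435, 0.0826, 0.1922]
orientation: [-180.0, -0.0, -69.3]
force: [-0.3, -0.4, 0.1]
opening: 0.0875
```

```bash
cat > ltray.py <<'E'
import sys
from look import *; from zoom import *
a=[float(v) for v in sys.argv[1:4]]; tag=sys.argv[4]; z0=float(sys.argv[5]) if len(sys.argv)>5 else 0
s,p=look('tray',a,z0,tag+'_l',thr=180,d=11)
print(s['he'][:3,3]); zoom(s,p,z0,tag+'_z',half=60)
E
python3 ltray.py .443 .0827 -69.4 tA
```

```text
tA_l [456.2  89.2] -89.73 err 0.356
[ 0.07941345  0.00133914 -0.15640339]
crop origin 208 134 scale 5
```

View pics/tA_l.png

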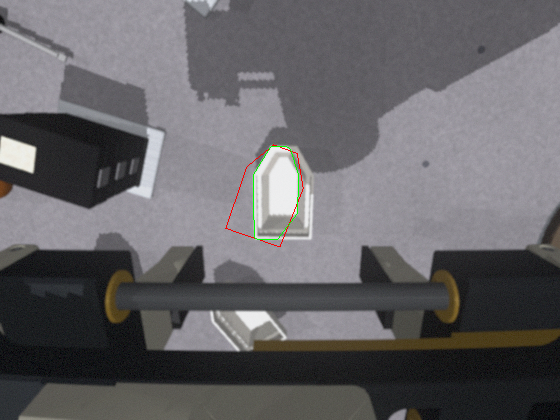

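View pics/tA_z.png

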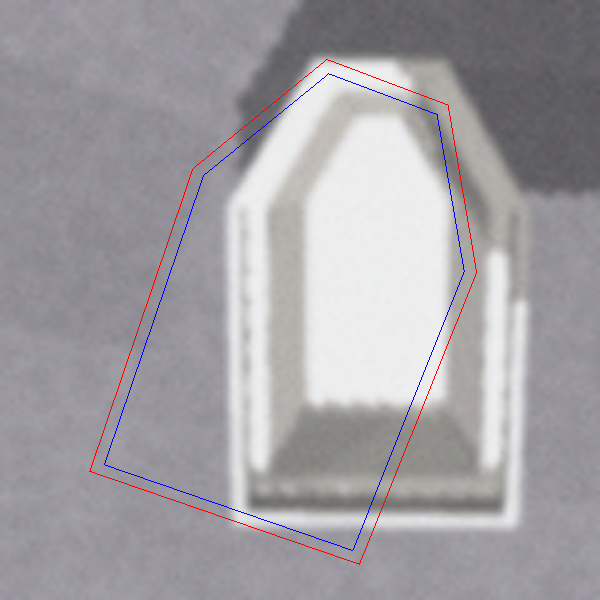

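The network-free mask failed on this tray, but its outer corners are clear in the zoom: (233,527), (520,527), (227,207), (528,207), (310,58), (447,58). I'll fit those.

```bash
cat > corners.py <<'E'
from zoom import *
from scipy.optimize import least_squares
# order of OUT seen with nose up in image: [-50,-31]=right-bottom, [20,-31]=right shoulder, nose right, nose left, left shoulder, left bottom
def solve(s,px,z0,g):
    px=np.array(px,float)
    def f(v):
        a=np.radians(v[2]); Rz=np.array([[np.cos(a),-np.sin(a)],[np.sin(a),np.cos(a)]])
        return (proj(s,np.c_[OUT@Rz.T+v[:2],np.full(6,z0+.034)])-px).ravel()
    r=least_squares(f,g,x_scale=[.01,.01,5]); print('pose',np.round(r.x[:2]*1000,1),round(r.x[2],2),'rms px',np.sqrt((r.fun**2).mean()).round(2)); return r.x
E
python3 - <<'E'
import sys; sys.path.insert(0,'.')
from corners import *
s=snap('wrist')
disp=np.array([[520,527],[528,207],[447,58],[310,58],[227,207],[233,527]],float)
px=(disp+.5)/5-.5+[208,134]
p=solve(s,px,0,[.443,.083,-69.4]); zoom(s,p,0,'tA_z2',half=60)
E
python3 plan2.py .443,.083,.021,-69.3
```

```text
pose [442.2  82.1] -69.46 rms px 0.33
crop origin 223 133 scale 5
[{"x":0,"y":0,"z":4.3,"roll":0}, {"x":0,"y":0,"z":4.3,"roll":0}, {"x":0,"y":0,"z":4.2,"roll":0}, {"x":-0.1,"y":0.02,"z":4.29,"roll":-0.002}, {"x":0,"y":0,"z":0,"roll":0}, {"x":0,"y":0,"z":0,"roll":0}]
from [0.4435 0.0822 0.1919] -69.4 t 23.9 max 4.3
```

View pics/tA_z2.png

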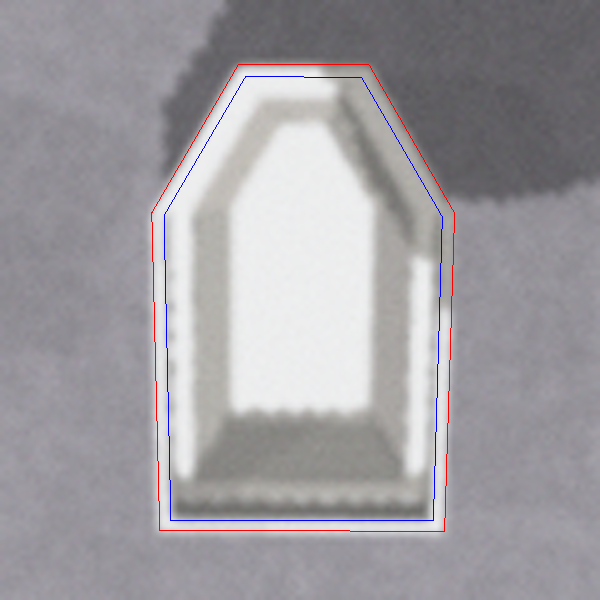

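Emit:
{"op": "jog_arm", "data": {"commands": [{"x": 0,"y": 0,"z": 4.3,"roll": 0},{"x": 0,"y": 0,"z": 4.3,"roll": 0},{"x": 0,"y": 0.1,"z": 4.2,"roll": 0},{"x": -0.03,"y": 0,"z": 2.3,"roll": 0.001},{"x": 0,"y": 0,"z": 1.95,"roll": 0},{"x": 0,"y": 0,"z": 0,"roll": 0},{"x": 0,"y": 0,"z": 0,"roll": 0},{"x": 0,"y": 0,"z": 0,"roll": 0}]}}

```text
clock: 24.75
tool_pos: [0.4429, 0.0827, 0.0224]
orientation: [-179.9, 0.0, -69.5]
force: [-0.8, -0.0, -0.8]
opening: 0.0879
```

Emit:
{"op": "jog_arm", "data": {"commands": [{"x": 0,"y": 0,"z": 0,"roll": 0},{"x": 0,"y": 0,"z": 0,"roll": 0},{"x": 0,"y": 0,"z": 0,"roll": 0},{"x": 0,"y": 0,"z": 0,"roll": 0},{"x": 0,"y": 0,"z": 0,"roll": 0},{"x": 0,"y": 0,"z": 0,"roll": 0}], "gripper": 5.5}}

```text
clock: 25.35
tool_pos: [0.4421, 0.0828, 0.0218]
orientation: [-180.0, 0.0, -69.4]
force: [-2.5, -0.2, 6.7]
opening: 0.0616
```

```bash
python3 plan2.py .4422,.0821,.11,-69.4 .627,-.1105,.11,-17.8
```

```text
[{"x":0,"y":0,"z":-4.4,"roll":0}, {"x":0.07,"y":0.01,"z":-4.42,"roll":0}, {"x":3.5,"y":-1.5,"z":0,"roll":-0.13}, {"x":3.7,"y":-1,"z":0,"roll":-0.13}, {"x":3.8,"y":-0.6,"z":0,"roll":-0.13}, {"x":3.8,"y":-0.1,"z":0,"roll":-0.13}, {"x":3.8,"y":0.4,"z":0,"roll":-0.13}, {"x":3.7,"y":1,"z":0,"roll":-0.13}, {"x":3.49,"y":1.37,"z":0,"roll":-0.121}, {"x":0,"y":0,"z":0,"roll":0}, {"x":0,"y":0,"z":0,"roll":0}]
from [0.4421 0.0828 0.0218] -69.4 t 25.4 max 4.42
```

Emit:
{"op": "jog_arm", "data": {"commands": [{"x": 0,"y": 0,"z": -3,"roll": 0},{"x": 0,"y": 0,"z": -3,"roll": 0},{"x": 0.07,"y": 0.01,"z": -2.82,"roll": 0},{"x": 3.5,"y": -1.5,"z": 0,"roll": -0.13},{"x": 3.7,"y": -1,"z": 0,"roll": -0.13},{"x": 3.8,"y": -0.6,"z": 0,"roll": -0.13},{"x": 3.8,"y": -0.1,"z": 0,"roll": -0.13},{"x": 3.8,"y": 0.4,"z": 0,"roll": -0.13},{"x": 3.7,"y": 1,"z": 0,"roll": -0.13},{"x": 3.49,"y": 1.37,"z": 0,"roll": -0.121},{"x": 0,"y": 0,"z": 0,"roll": 0},{"x": 0,"y": 0,"z": 0,"roll": 0}]}}

```text
clock: 26.55
tool_pos: [0.6265, -0.1114, 0.1085]
orientation: [180.0, 0.1, -18.0]
force: [-0.7, 0.8, -1.0]
opening: 0.0619
```

```bash
python3 - <<'E'
from h import *
snap('wrist','w4.png')
E
python3 plan2.py .6265,-.1103,.065,-17.8
```

```text
[{"x":0.02,"y":-0.06,"z":4.38,"roll":-0.002}, {"x":0,"y":0,"z":0,"roll":0}, {"x":0,"y":0,"z":0,"roll":0}]
from [ 0.6261 -0.1108  0.1088] -17.9 t 26.6 max 4.38
```

View pics/w4.png

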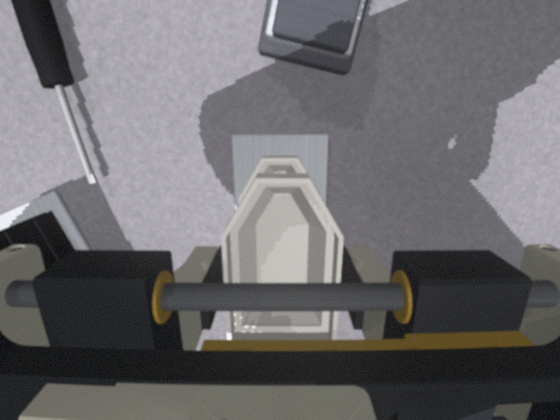

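Emit:
{"op": "jog_arm", "data": {"commands": [{"x": 0,"y": 0,"z": 2.2,"roll": 0},{"x": 0.02,"y": -0.06,"z": 2.2,"roll": 0},{"x": 0,"y": 0,"z": 0,"roll": 0},{"x": 0,"y": 0,"z": 0,"roll": 0},{"x": 0,"y": 0,"z": 0.5,"roll": 0},{"x": 0,"y": 0,"z": 0.4,"roll": 0},{"x": 0,"y": 0,"z": 0.3,"roll": 0},{"x": 0,"y": 0,"z": 0.3,"roll": 0},{"x": 0,"y": 0,"z": 0,"roll": 0}]}}

```text
clock: 27.5
tool_pos: [0.627, -0.1102, 0.0502]
orientation: [180.0, 0.0, -17.8]
force: [-0.1, -0.3, -0.8]
opening: 0.0617
```

Emit:
{"op": "jog_arm", "data": {"commands": [{"x": 0,"y": 0,"z": 0.2,"roll": 0},{"x": 0,"y": 0,"z": 0.2,"roll": 0},{"x": 0,"y": 0,"z": 0.1,"roll": 0},{"x": 0,"y": 0,"z": 0.1,"roll": 0},{"x": 0,"y": 0,"z": 0,"roll": 0},{"x": 0,"y": 0,"z": 0,"roll": 0}]}}

```text
clock: 28.1
tool_pos: [0.6273, -0.1102, 0.0447]
orientation: [180.0, -0.0, -17.8]
force: [0.1, 0.0, -1.2]
opening: 0.0618
```

Emit:
{"op": "jog_arm", "data": {"commands": [{"x": 0,"y": 0,"z": 0.1,"roll": 0},{"x": 0,"y": 0,"z": 0.05,"roll": 0},{"x": 0,"y": 0,"z": 0,"roll": 0}]}}

```text
clock: 28.4
tool_pos: [0.6274, -0.1102, 0.0439]
orientation: [-180.0, -0.0, -17.8]
force: [-1.7, 0.8, 5.3]
opening: 0.0618
```

Emit:
{"op": "jog_arm", "data": {"commands": [{"x": 0,"y": 0,"z": 0,"roll": 0},{"x": 0,"y": 0,"z": 0,"roll": 0},{"x": 0,"y": 0,"z": 0,"roll": 0},{"x": 0,"y": 0,"z": -1,"roll": 0},{"x": 0,"y": 0,"z": -3,"roll": 0},{"x": 0,"y": 0,"z": -4,"roll": 0},{"x": 0,"y": 0,"z": -4,"roll": 0},{"x": 0,"y": 0,"z": -4,"roll": 0},{"x": 0,"y": 0,"z": -1,"roll": 0},{"x": 0,"y": 0,"z": 0,"roll": 0},{"x": 0,"y": 0,"z": 0,"roll": 0},{"x": 0,"y": 0,"z": 0,"roll": 0}], "gripper": 8.76}}

```text
clock: 29.6
tool_pos: [0.6264, -0.1102, 0.2116]
orientation: [180.0, 0.1, -17.8]
force: [-0.5, -0.0, -1.1]
opening: 0.0877
```

Run:
```python
from zoom import *
s=snap('wrist','w5.png'); zoom(s,(.627,-.1105,-17.8),.022,'zn3',half=60)
s=snap('top','t5.png'); 
r=ctrl.regions_of('top','tray1')
for d in r: print(round(d['confidence'],2),np.round(np.array(d['position'])*[560,420],1),d['mask'].sum())
```

```text
crop origin 222 132 scale 5
0.87 [317.9 211.5] 696
0.53 [152. 215.] 203
```

View pics/zn3.png

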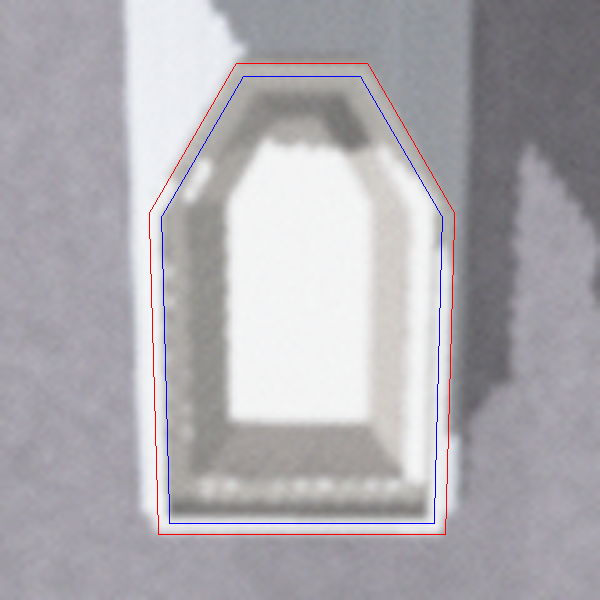

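View pics/t5.png

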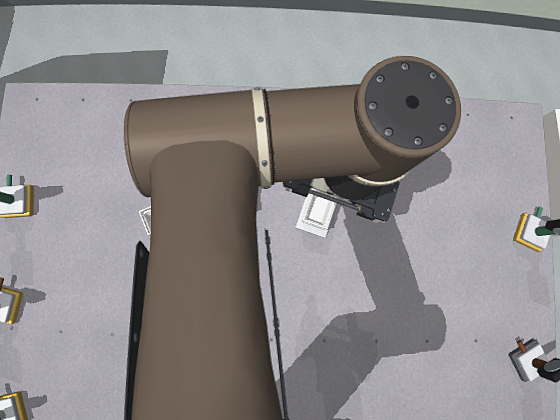

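Tray 1 is nested: the overlay at the nested height matches within about 1 px. Going to the next tray.

```bash
python3 plan2.py .434,.2485,.192,-34.6
```

```text
[{"x":-2.9,"y":-2.8,"z":0.2,"roll":0.03}, {"x":-3,"y":-2.7,"z":0.2,"roll":0.03}, {"x":-3.1,"y":-2.7,"z":0.2,"roll":0.03}, {"x":-3.2,"y":-2.6,"z":0.2,"roll":0.03}, {"x":-3.3,"y":-2.4,"z":0.2,"roll":0.03}, {"x":-3.3,"y":-2.4,"z":0.2,"roll":0.03}, {"x":-3.4,"y":-2.2,"z":0.2,"roll":0.03}, {"x":-3.5,"y":-2.2,"z":0.2,"roll":0.03}, {"x":-3.5,"y":-2,"z":0.2,"roll":0.03}, {"x":-3.54,"y":-1.96,"z":0.18,"roll":0.023}, {"x":0,"y":0,"z":0,"roll":0}, {"x":0,"y":0,"z":0,"roll":0}]
from [ 0.6267 -0.1102  0.2118] -17.8 t 29.8 max 4.14
```

Emit:
{"op": "jog_arm", "data": {"commands": [{"x": -2.9,"y": -2.8,"z": 0.2,"roll": 0.03},{"x": -3,"y": -2.7,"z": 0.2,"roll": 0.03},{"x": -3.1,"y": -2.7,"z": 0.2,"roll": 0.03},{"x": -3.2,"y": -2.6,"z": 0.2,"roll": 0.03},{"x": -3.3,"y": -2.4,"z": 0.2,"roll": 0.03},{"x": -3.3,"y": -2.4,"z": 0.2,"roll": 0.03},{"x": -3.4,"y": -2.2,"z": 0.2,"roll": 0.03},{"x": -3.5,"y": -2.2,"z": 0.2,"roll": 0.03},{"x": -3.5,"y": -2,"z": 0.2,"roll": 0.03},{"x": -3.54,"y": -1.96,"z": 0.18,"roll": 0.023},{"x": 0,"y": 0,"z": 0,"roll": 0},{"x": 0,"y": 0,"z": 0,"roll": 0}]}}

```text
clock: 30.95
tool_pos: [0.4339, 0.2491, 0.1929]
orientation: [179.9, 0.0, -34.4]
force: [-0.2, -0.1, 0.1]
opening: 0.0876
```

Run:
```python
from zoom import *
import pickle
s=snap('wrist','w6.png'); pickle.dump(s,open('B.pkl','wb')); zoom(s,(.434,.2485,-34.6),0,'zB',half=60)
```

```text
crop origin 222 132 scale 5
```

View pics/w6.png

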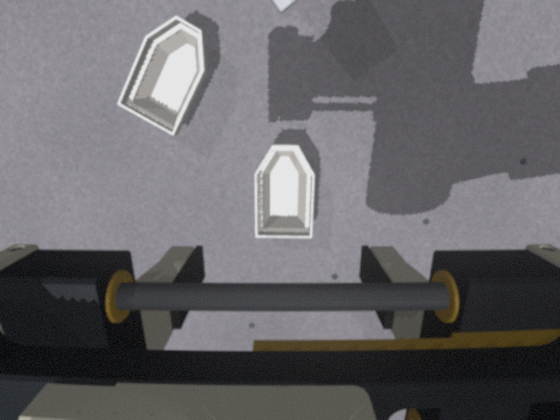

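View pics/zB.png

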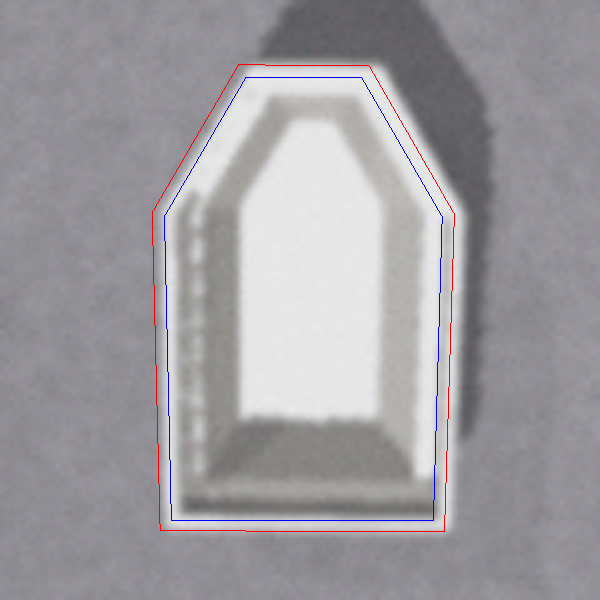

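The tray is in its old place. Its outer corners in the zoom are about (453,529), (465,210), (382,62), (244,66), (160,213), (168,529).

```bash
python3 - <<'E'
from corners import *
import pickle
s=pickle.load(open('B.pkl','rb'))
px=(np.array([[453,529],[465,210],[382,62],[244,66],[160,213],[168,529]],float)+.5)/5-.5+[222,132]
p=solve(s,px,0,[.434,.249,-34.6]); zoom(s,p,0,'zB2',half=60)
E
python3 plan2.py .4335,.2477,.0215,-35
```

```text
pose [433.1 246.7] -34.46 rms px 0.41
crop origin 224 132 scale 5
[{"x":0,"y":0,"z":4.3,"roll":0}, {"x":0,"y":0,"z":4.3,"roll":0}, {"x":0,"y":0.1,"z":4.3,"roll":0}, {"x":-0.02,"y":0,"z":4.25,"roll":0.008}, {"x":0,"y":0,"z":0,"roll":0}, {"x":0,"y":0,"z":0,"roll":0}]
from [0.4342 0.2484 0.193 ] -34.5 t 31.0 max 4.3
```

View pics/zB2.png

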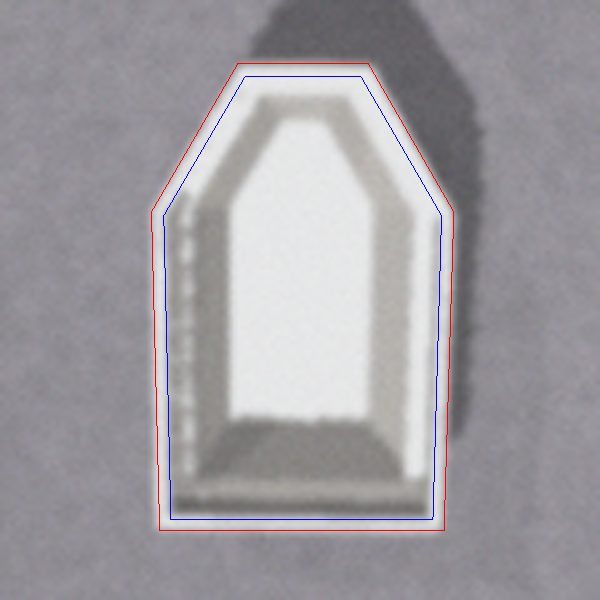

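Emit:
{"op": "jog_arm", "data": {"commands": [{"x": 0,"y": 0.1,"z": 4.3,"roll": 0},{"x": 0,"y": 0.1,"z": 4.3,"roll": 0},{"x": 0,"y": 0,"z": 4.3,"roll": 0},{"x": 0,"y": 0,"z": 2.3,"roll": 0},{"x": 0,"y": 0,"z": 1.95,"roll": 0},{"x": 0,"y": 0,"z": 0,"roll": 0},{"x": 0,"y": 0,"z": 0,"roll": 0},{"x": 0,"y": 0,"z": 0,"roll": 0}]}}

```text
clock: 31.8
tool_pos: [0.4342, 0.247, 0.023]
orientation: [-179.9, -0.0, -34.6]
force: [-0.7, 0.6, -0.2]
opening: 0.0877
```

Emit:
{"op": "jog_arm", "data": {"commands": [{"x": 0,"y": 0,"z": 0,"roll": 0},{"x": 0,"y": 0,"z": 0,"roll": 0},{"x": 0,"y": 0,"z": 0,"roll": 0},{"x": 0,"y": 0,"z": 0,"roll": 0},{"x": 0,"y": 0,"z": 0,"roll": 0},{"x": 0,"y": 0,"z": 0,"roll": 0}], "gripper": 5.5}}

```text
clock: 32.4
tool_pos: [0.4334, 0.247, 0.0222]
orientation: [-180.0, -0.0, -34.6]
force: [-1.9, -0.8, 6.2]
opening: 0.0617
```

```bash
python3 plan2.py .4331,.2467,.13,-34.5 .627,-.1105,.13,-17.8
```

```text
[{"x":0,"y":0,"z":-3.6,"roll":0}, {"x":0,"y":0,"z":-3.6,"roll":0}, {"x":0,"y":0.04,"z":-3.58,"roll":-0.001}, {"x":3.6,"y":1.8,"z":0,"roll":-0.03}, {"x":3.6,"y":2,"z":0,"roll":-0.03}, {"x":3.5,"y":2.1,"z":0,"roll":-0.03}, {"x":3.4,"y":2.2,"z":0,"roll":-0.03}, {"x":3.4,"y":2.3,"z":0,"roll":-0.03}, {"x":3.3,"y":2.3,"z":0,"roll":-0.03}, {"x":3.2,"y":2.5,"z":0,"roll":-0.03}, {"x":3.2,"y":2.5,"z":0,"roll":-0.03}, {"x":3.1,"y":2.6,"z":0,"roll":-0.03}]
[{"x":2.99,"y":2.77,"z":0,"roll":-0.022}, {"x":0,"y":0,"z":0,"roll":0}, {"x":0,"y":0,"z":0,"roll":0}]
from [0.4334 0.247  0.0222] -34.6 t 32.4 max 4.12
```

Emit:
{"op": "jog_arm", "data": {"commands": [{"x": 0,"y": 0,"z": -3.6,"roll": 0},{"x": 0,"y": 0,"z": -3.6,"roll": 0},{"x": 0,"y": 0.04,"z": -3.58,"roll": 0},{"x": 3.6,"y": 1.8,"z": 0,"roll": -0.03},{"x": 3.6,"y": 2,"z": 0,"roll": -0.03},{"x": 3.5,"y": 2.1,"z": 0,"roll": -0.03},{"x": 3.4,"y": 2.2,"z": 0,"roll": -0.03},{"x": 3.4,"y": 2.3,"z": 0,"roll": -0.03},{"x": 3.3,"y": 2.3,"z": 0,"roll": -0.03},{"x": 3.2,"y": 2.5,"z": 0,"roll": -0.03},{"x": 3.2,"y": 2.5,"z": 0,"roll": -0.03},{"x": 3.1,"y": 2.6,"z": 0,"roll": -0.03}]}}

```text
clock: 33.6
tool_pos: [0.6077, -0.0765, 0.1293]
orientation: [180.0, 0.0, -19.1]
force: [1.2, 0.9, -0.4]
opening: 0.0617
```

Emit:
{"op": "jog_arm", "data": {"commands": [{"x": 2.99,"y": 2.77,"z": 0,"roll": -0.022},{"x": 0,"y": 0,"z": 0,"roll": 0},{"x": 0,"y": 0,"z": 0,"roll": 0},{"x": 0,"y": 0,"z": 0,"roll": 0}]}}

```text
clock: 34.0
tool_pos: [0.6259, -0.1105, 0.1292]
orientation: [180.0, 0.1, -17.9]
force: [-0.1, 0.2, -0.1]
opening: 0.0614
```

```bash
python3 - <<'E'
from h import *
snap('wrist','w7.png')
E
python3 plan2.py .627,-.1105,.08,-17.8
```

```text
[{"x":0.1,"y":0,"z":2.5,"roll":0}, {"x":0.01,"y":0,"z":2.45,"roll":-0.001}, {"x":0,"y":0,"z":0,"roll":0}, {"x":0,"y":0,"z":0,"roll":0}]
from [ 0.626  -0.1102  0.1295] -17.8 t 34.0 max 2.5
```

View pics/w7.png

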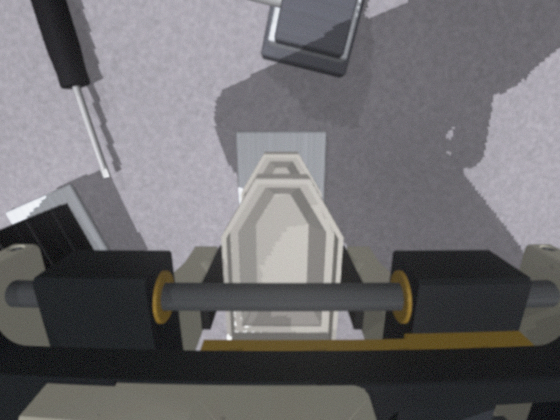

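Emit:
{"op": "jog_arm", "data": {"commands": [{"x": 0.1,"y": 0,"z": 2.5,"roll": 0},{"x": 0,"y": 0,"z": 2.3,"roll": 0},{"x": 0,"y": 0,"z": 0,"roll": 0},{"x": 0,"y": 0,"z": 0,"roll": 0},{"x": 0,"y": 0,"z": 0.5,"roll": 0},{"x": 0,"y": 0,"z": 0.5,"roll": 0},{"x": 0,"y": 0,"z": 0.3,"roll": 0},{"x": 0,"y": 0,"z": 0.3,"roll": 0},{"x": 0,"y": 0,"z": 0.2,"roll": 0},{"x": 0,"y": 0,"z": 0.2,"roll": 0},{"x": 0,"y": 0,"z": 0.1,"roll": 0},{"x": 0,"y": 0,"z": 0,"roll": 0}]}}

```text
clock: 35.25
tool_pos: [0.6274, -0.1113, 0.0605]
orientation: [180.0, 0.0, -17.9]
force: [0.7, 0.8, -1.2]
opening: 0.0617
```

Emit:
{"op": "jog_arm", "data": {"commands": [{"x": 0,"y": 0,"z": 0.1,"roll": 0},{"x": 0,"y": 0,"z": 0.1,"roll": 0},{"x": 0,"y": 0,"z": 0.05,"roll": 0},{"x": 0,"y": 0,"z": 0,"roll": 0}]}}

```text
clock: 35.65
tool_pos: [0.6274, -0.1112, 0.0583]
orientation: [-180.0, -0.0, -17.9]
force: [-0.1, 0.0, 1.3]
opening: 0.0618
```

Emit:
{"op": "jog_arm", "data": {"commands": [{"x": 0,"y": 0,"z": 0,"roll": 0},{"x": 0,"y": 0,"z": 0,"roll": 0},{"x": 0,"y": 0,"z": 0,"roll": 0},{"x": 0,"y": 0,"z": -1,"roll": 0},{"x": 0,"y": 0,"z": -3,"roll": 0},{"x": 0,"y": 0,"z": -4,"roll": 0},{"x": 0,"y": 0,"z": -4,"roll": 0},{"x": 0,"y": 0,"z": -3,"roll": 0},{"x": 0,"y": 0,"z": -1,"roll": 0},{"x": 0,"y": 0,"z": 0,"roll": 0},{"x": 0,"y": 0,"z": 0,"roll": 0},{"x": 0,"y": 0,"z": 0,"roll": 0}], "gripper": 8.76}}

```text
clock: 36.85
tool_pos: [0.6265, -0.1112, 0.2164]
orientation: [180.0, 0.2, -17.9]
force: [1.0, 0.7, 0.2]
opening: 0.088
```

```bash
python3 - <<'E'
from zoom import *
s=snap('wrist','w8.png'); zoom(s,(.627,-.1105,-17.8),.036,'zn4',half=60)
E
python3 plan2.py .596,.274,.192,-64
```

```text
crop origin 221 135 scale 5
[{"x":-1.6,"y":-4,"z":0.3,"roll":0.09}, {"x":-2,"y":-3.8,"z":0.3,"roll":0.09}, {"x":-2.3,"y":-3.6,"z":0.3,"roll":0.09}, {"x":-2.6,"y":-3.4,"z":0.3,"roll":0.09}, {"x":-2.9,"y":-3.1,"z":0.2,"roll":0.09}, {"x":-3.2,"y":-2.9,"z":0.3,"roll":0.09}, {"x":-3.5,"y":-2.5,"z":0.2,"roll":0.09}, {"x":-3.7,"y":-2.2,"z":0.3,"roll":0.09}, {"x":-3.86,"y":-1.95,"z":0.24,"roll":0.085}, {"x":0,"y":0,"z":0,"roll":0}, {"x":0,"y":0,"z":0,"roll":0}]
from [ 0.6266 -0.1112  0.2164] -17.9 t 36.9 max 4.33
```

View pics/zn4.png

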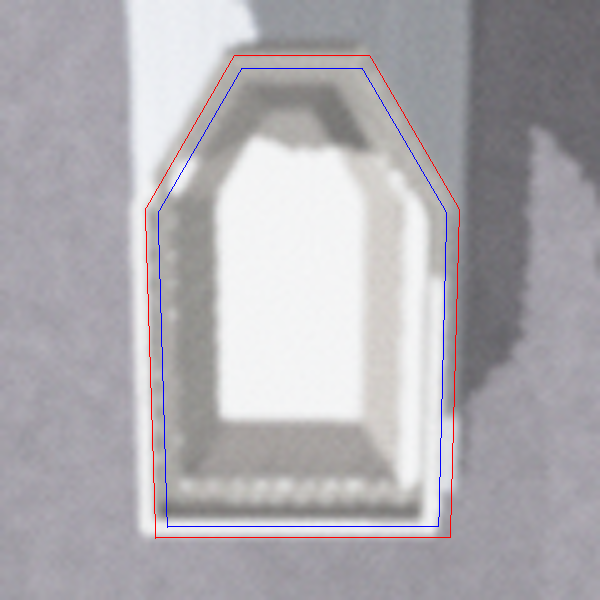

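The second tray is nested too: its width matches the nested height, and it sits about 1–2 mm to the left, within the play. Now the last tray.

Emit:
{"op": "jog_arm", "data": {"commands": [{"x": -1.6,"y": -4,"z": 0.3,"roll": 0.09},{"x": -2,"y": -3.8,"z": 0.3,"roll": 0.09},{"x": -2.3,"y": -3.6,"z": 0.3,"roll": 0.09},{"x": -2.6,"y": -3.4,"z": 0.3,"roll": 0.09},{"x": -2.9,"y": -3.1,"z": 0.2,"roll": 0.09},{"x": -3.2,"y": -2.9,"z": 0.3,"roll": 0.09},{"x": -3.5,"y": -2.5,"z": 0.2,"roll": 0.09},{"x": -3.7,"y": -2.2,"z": 0.3,"roll": 0.09},{"x": -3.86,"y": -1.95,"z": 0.24,"roll": 0.085},{"x": 0,"y": 0,"z": 0,"roll": 0},{"x": 0,"y": 0,"z": 0,"roll": 0},{"x": 0,"y": 0,"z": 0,"roll": 0}]}}

```text
clock: 38.1
tool_pos: [0.5965, 0.2733, 0.1929]
orientation: [179.9, -0.0, -64.0]
force: [-0.1, -0.5, -0.1]
opening: 0.0876
```

Run:
```python
from zoom import *
import pickle
s=snap('wrist','w9.png'); pickle.dump(s,open('C.pkl','wb')); zoom(s,(.596,.274,-64),0,'zC',half=60)
```

```text
crop origin 222 133 scale 5
```

View pics/w9.png

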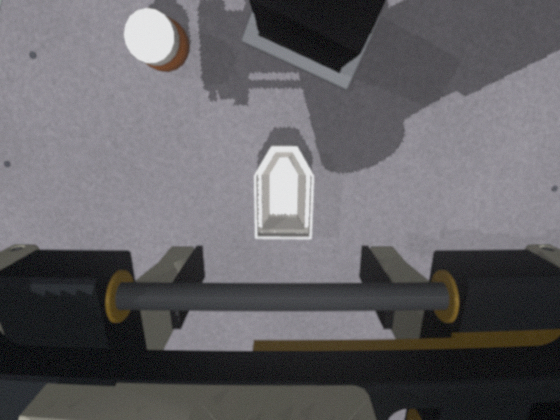

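View pics/zC.png

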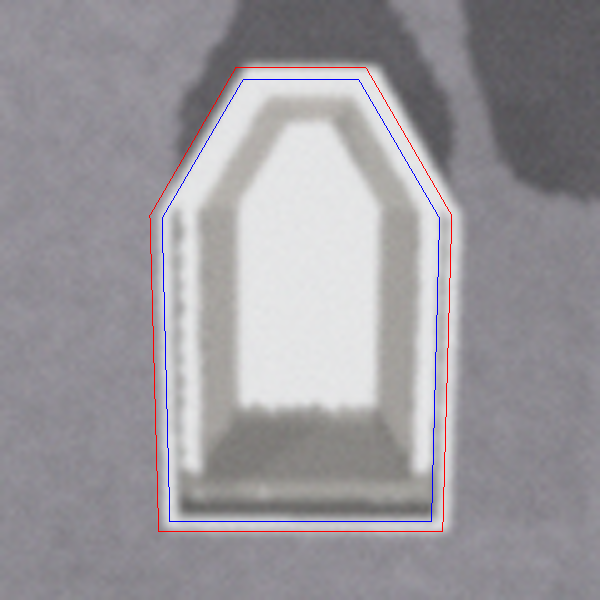

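The tray sits about 8 px right of the overlay in the zoom, which is 1.7 mm along tool y.

```bash
python3 plan2.py .5945,.2733,.0215,-64
```

```text
[{"x":0,"y":0,"z":4.3,"roll":0}, {"x":0,"y":0.1,"z":4.3,"roll":0}, {"x":-0.1,"y":0,"z":4.3,"roll":0}, {"x":-0.03,"y":0.09,"z":4.28,"roll":0}, {"x":0,"y":0,"z":0,"roll":0}, {"x":0,"y":0,"z":0,"roll":0}]
from [0.5967 0.273  0.1933] -64.0 t 38.1 max 4.3
```

Emit:
{"op": "jog_arm", "data": {"commands": [{"x": 0,"y": 0.1,"z": 4.3,"roll": 0},{"x": -0.05,"y": 0.1,"z": 4.3,"roll": 0},{"x": -0.05,"y": 0,"z": 4.3,"roll": 0},{"x": 0,"y": 0,"z": 2.3,"roll": 0},{"x": 0,"y": 0,"z": 1.98,"roll": 0},{"x": 0,"y": 0,"z": 0,"roll": 0},{"x": 0,"y": 0,"z": 0,"roll": 0},{"x": 0,"y": 0,"z": 0,"roll": 0}]}}

```text
clock: 38.95
tool_pos: [0.5956, 0.2741, 0.0236]
orientation: [-179.9, 0.0, -64.0]
force: [0.2, -0.4, 0.2]
opening: 0.0877
```

Emit:
{"op": "jog_arm", "data": {"commands": [{"x": 0,"y": 0,"z": 0,"roll": 0},{"x": 0,"y": 0,"z": 0,"roll": 0},{"x": 0,"y": 0,"z": 0,"roll": 0},{"x": 0,"y": 0,"z": 0,"roll": 0},{"x": 0,"y": 0,"z": 0,"roll": 0},{"x": 0,"y": 0,"z": 0,"roll": 0}], "gripper": 5.5}}

```text
clock: 39.55
tool_pos: [0.5946, 0.2742, 0.0224]
orientation: [-180.0, 0.0, -64.0]
force: [-1.7, -0.7, 5.0]
opening: 0.0615
```

```bash
python3 plan2.py .5945,.2733,.17,-64 .56,.05,.17,-35 .6272,-.1105,.14,-17.8
```

```text
[{"x":0,"y":0,"z":-3.7,"roll":0}, {"x":0,"y":0,"z":-3.7,"roll":0}, {"x":0,"y":0,"z":-3.7,"roll":0}, {"x":0.07,"y":0.05,"z":-3.66,"roll":0}, {"x":3.1,"y":2.1,"z":0,"roll":-0.08}, {"x":2.9,"y":2.4,"z":0,"roll":-0.09}, {"x":2.7,"y":2.7,"z":0,"roll":-0.08}, {"x":2.5,"y":2.8,"z":0,"roll":-0.09}, {"x":2.2,"y":3.1,"z":0,"roll":-0.08}, {"x":1.89,"y":3.19,"z":0,"roll":-0.086}, {"x":3.7,"y":2.3,"z":0.7,"roll":-0.07}, {"x":3.5,"y":2.6,"z":0.8,"roll":-0.08}]
[{"x":3.3,"y":2.8,"z":0.7,"roll":-0.07}, {"x":3.05,"y":3.12,"z":0.8,"roll":-0.08}, {"x":0,"y":0,"z":0,"roll":0}, {"x":0,"y":0,"z":0,"roll":0}]
from [0.5946 0.2742 0.0224] -64.0 t 39.5 max 4.44
```

Emit:
{"op": "jog_arm", "data": {"commands": [{"x": 0,"y": 0,"z": -3.7,"roll": 0},{"x": 0,"y": 0,"z": -3.7,"roll": 0},{"x": 0,"y": 0,"z": -3.7,"roll": 0},{"x": 0.07,"y": 0.05,"z": -3.66,"roll": 0},{"x": 3.1,"y": 2.1,"z": 0,"roll": -0.08},{"x": 2.9,"y": 2.4,"z": 0,"roll": -0.09},{"x": 2.7,"y": 2.7,"z": 0,"roll": -0.08},{"x": 2.5,"y": 2.8,"z": 0,"roll": -0.09},{"x": 2.2,"y": 3.1,"z": 0,"roll": -0.08},{"x": 1.89,"y": 3.19,"z": 0,"roll": -0.086},{"x": 3.7,"y": 2.3,"z": 0.7,"roll": -0.07},{"x": 3.5,"y": 2.6,"z": 0.8,"roll": -0.08}]}}

```text
clock: 40.75
tool_pos: [0.5938, -0.0316, 0.155]
orientation: [-179.9, -0.1, -26.2]
force: [1.6, 0.9, -1.5]
opening: 0.0614
```

Emit:
{"op": "jog_arm", "data": {"commands": [{"x": 3.3,"y": 2.8,"z": 0.7,"roll": -0.07},{"x": 3.05,"y": 3.12,"z": 0.8,"roll": -0.08},{"x": 0,"y": 0,"z": 0,"roll": 0},{"x": 0,"y": 0,"z": 0,"roll": 0},{"x": 0,"y": 0,"z": 0,"roll": 0}]}}

```text
clock: 41.25
tool_pos: [0.6267, -0.1102, 0.1394]
orientation: [-180.0, 0.0, -17.8]
force: [-0.2, -0.1, -0.4]
opening: 0.0617
```

```bash
python3 - <<'E'
from h import *
snap('wrist','w10.png')
E
python3 plan2.py .6267,-.1102,.09,-17.8
```

```text
[{"x":0,"y":0,"z":2.5,"roll":0}, {"x":0,"y":0.04,"z":2.47,"roll":0}, {"x":0,"y":0,"z":0,"roll":0}, {"x":0,"y":0,"z":0,"roll":0}]
from [ 0.6268 -0.1098  0.1397] -17.8 t 41.3 max 2.5
```

View pics/w10.png

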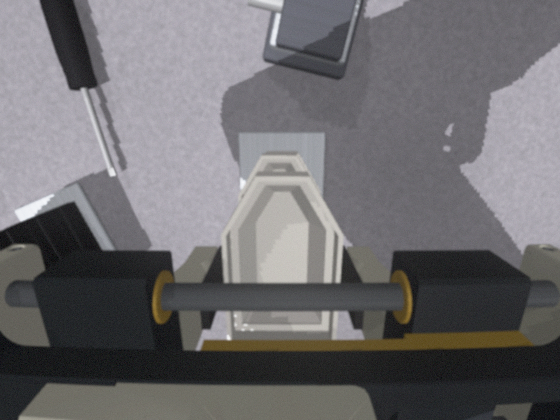

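The tray is aligned over the nest and I'm going down.

Emit:
{"op": "jog_arm", "data": {"commands": [{"x": 0,"y": 0,"z": 2.2,"roll": 0},{"x": 0,"y": 0,"z": 2.2,"roll": 0},{"x": 0,"y": 0,"z": 0,"roll": 0},{"x": 0,"y": 0,"z": 0,"roll": 0},{"x": 0,"y": 0,"z": 0.5,"roll": 0},{"x": 0,"y": 0,"z": 0.5,"roll": 0},{"x": 0,"y": 0,"z": 0.3,"roll": 0},{"x": 0,"y": 0,"z": 0.3,"roll": 0},{"x": 0,"y": 0,"z": 0.2,"roll": 0},{"x": 0,"y": 0,"z": 0.2,"roll": 0},{"x": 0,"y": 0,"z": 0.1,"roll": 0},{"x": 0,"y": 0,"z": 0,"roll": 0}]}}

```text
clock: 42.5
tool_pos: [0.627, -0.1107, 0.0744]
orientation: [180.0, 0.0, -17.8]
force: [0.6, 0.4, -0.7]
opening: 0.0617
```

Emit:
{"op": "jog_arm", "data": {"commands": [{"x": 0,"y": 0,"z": 0.1,"roll": 0},{"x": 0,"y": 0,"z": 0.1,"roll": 0},{"x": 0,"y": 0,"z": 0,"roll": 0},{"x": 0,"y": 0,"z": 0,"roll": 0}]}}

```text
clock: 42.9
tool_pos: [0.6273, -0.1105, 0.0727]
orientation: [-180.0, -0.0, -17.8]
force: [-0.0, 0.2, -0.3]
opening: 0.0616
```

Emit:
{"op": "jog_arm", "data": {"commands": [{"x": 0,"y": 0,"z": 0.1,"roll": 0},{"x": 0,"y": 0,"z": 0,"roll": 0}]}}

```text
clock: 43.1
tool_pos: [0.6275, -0.1105, 0.0724]
orientation: [-180.0, -0.1, -17.8]
force: [-1.4, 2.3, 5.3]
opening: 0.0617
```

Emit:
{"op": "jog_arm", "data": {"commands": [{"x": 0,"y": 0,"z": 0,"roll": 0},{"x": 0,"y": 0,"z": 0,"roll": 0},{"x": 0,"y": 0,"z": 0,"roll": 0},{"x": 0,"y": 0,"z": -1,"roll": 0},{"x": 0,"y": 0,"z": -3,"roll": 0},{"x": 0,"y": 0,"z": -4,"roll": 0},{"x": 0,"y": 0,"z": -4,"roll": 0},{"x": 0,"y": 0,"z": -2.6,"roll": 0},{"x": 0,"y": 0,"z": 0,"roll": 0},{"x": 0,"y": 0,"z": 0,"roll": 0},{"x": 0,"y": 0,"z": 0,"roll": 0},{"x": 0,"y": 0,"z": 0,"roll": 0}], "gripper": 8.76}}

```text
clock: 44.3
tool_pos: [0.6264, -0.1107, 0.2164]
orientation: [180.0, 0.1, -17.8]
force: [-0.2, -0.6, 0.1]
opening: 0.0871
```

```bash
python3 - <<'E'
from zoom import *
s=snap('wrist','w11.png'); zoom(s,(.627,-.1105,-17.8),.050,'zn5',half=60)
E
python3 plan2.py .35,-.45,.25,-60
```

```text
crop origin 221 138 scale 5
[{"x":-1.6,"y":4.1,"z":-0.3,"roll":0.07}, {"x":-1.3,"y":4.2,"z":-0.3,"roll":0.07}, {"x":-1,"y":4.3,"z":-0.3,"roll":0.07}, {"x":-0.7,"y":4.3,"z":-0.4,"roll":0.08}, {"x":-0.4,"y":4.4,"z":-0.3,"roll":0.07}, {"x":-0.1,"y":4.4,"z":-0.4,"roll":0.08}, {"x":0.3,"y":4.3,"z":-0.3,"roll":0.07}, {"x":0.6,"y":4.3,"z":-0.4,"roll":0.08}, {"x":0.9,"y":4.3,"z":-0.3,"roll":0.07}, {"x":1.29,"y":4.15,"z":-0.35,"roll":0.076}, {"x":0,"y":0,"z":0,"roll":0}, {"x":0,"y":0,"z":0,"roll":0}]
from [ 0.6266 -0.1107  0.2165] -17.8 t 44.4 max 4.43
```

View pics/zn5.png

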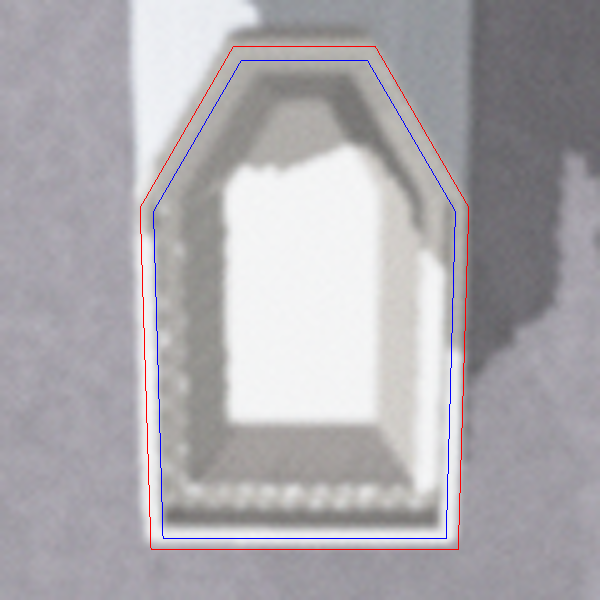

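The third tray is nested: contact came at the expected height and the overlay matches. I'll back off and check the whole scene.

Emit:
{"op": "jog_arm", "data": {"commands": [{"x": -1.6,"y": 4.1,"z": -0.3,"roll": 0.07},{"x": -1.3,"y": 4.2,"z": -0.3,"roll": 0.07},{"x": -1,"y": 4.3,"z": -0.3,"roll": 0.07},{"x": -0.7,"y": 4.3,"z": -0.4,"roll": 0.08},{"x": -0.4,"y": 4.4,"z": -0.3,"roll": 0.07},{"x": -0.1,"y": 4.4,"z": -0.4,"roll": 0.08},{"x": 0.3,"y": 4.3,"z": -0.3,"roll": 0.07},{"x": 0.6,"y": 4.3,"z": -0.4,"roll": 0.08},{"x": 0.9,"y": 4.3,"z": -0.3,"roll": 0.07},{"x": 1.29,"y": 4.15,"z": -0.35,"roll": 0.076},{"x": 0,"y": 0,"z": 0,"roll": 0},{"x": 0,"y": 0,"z": 0,"roll": 0}]}}

```text
clock: 45.55
tool_pos: [0.3495, -0.4506, 0.2503]
orientation: [180.0, 0.1, -60.1]
force: [0.6, 1.7, 0.3]
opening: 0.0872
```

Run:
```python
from look import *; from zoom import *
snap('side','sF.png')
s=snap('top','tF.png')
look('case',(.6445,.1118,2),.072,'tF_case','top',d=4)
zoom(s,(.628,-.1095,-17.8),.050,'tF_nest',half=40,sc=7)
for q in ('tray1','case1','jar','stage','driver'):
    print(q,[(round(d['confidence'],2),np.round(np.array(d['position'])*[560,420],1).tolist()) for d in ctrl.regions_of('top',q)])
sd=snap('side'); zoom(sd,(.628,-.1095,-17.8),.050,'sF_nest',half=40,sc=7)
c=proj(sd,[.6445,.1115,.06])[0].astype(int); im=sd['image'][c[1]-40:c[1]+40,c[0]-40:c[0]+40,::-1]
cv2.imwrite('pics/sF_case.png',cv2.resize(im,None,fx=7,fy=7,interpolation=cv2.INTER_CUBIC))
```

```text
tF_case [643.6 110. ] 2.4 err 0.129
crop origin 282 163 scale 7
tray1 [(0.98, [326.4, 201.6]), (0.56, [348.2, 153.6])]
case1 [(0.68, [224.1, 190.9]), (0.4, [239.5, 208.4])]
jar [(0.9, [202.4, 147.2]), (0.74, [348.9, 153.3])]
stage [(0.67, [346.3, 153.0])]
driver [(0.92, [268.7, 134.8])]
crop origin 250 128 scale 7
```

View pics/tF.png

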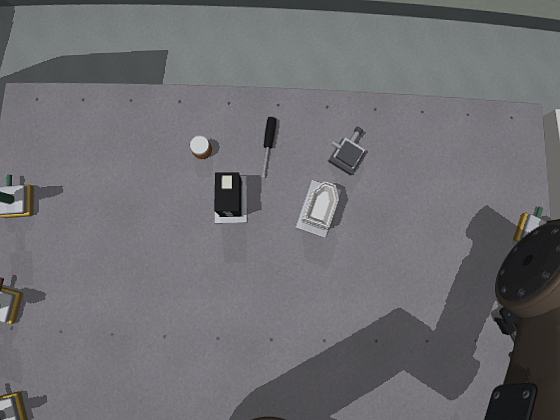

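View pics/sF.png

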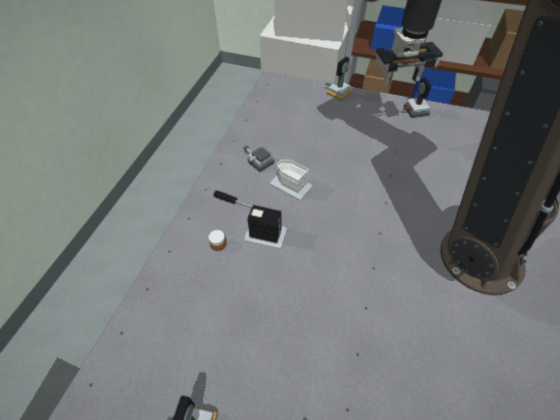

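View pics/sF_nest.png

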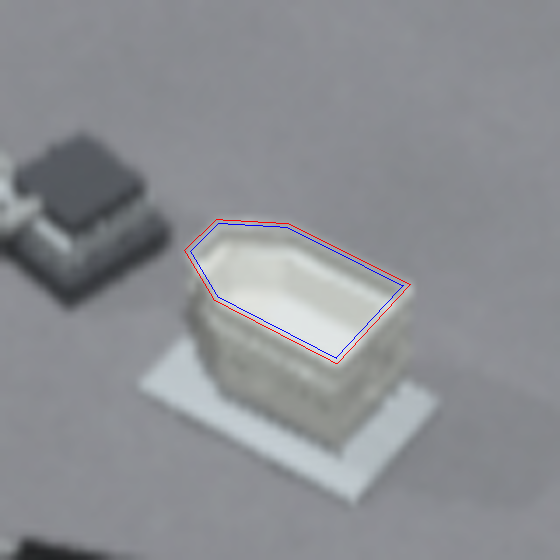

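View pics/sF_case.png

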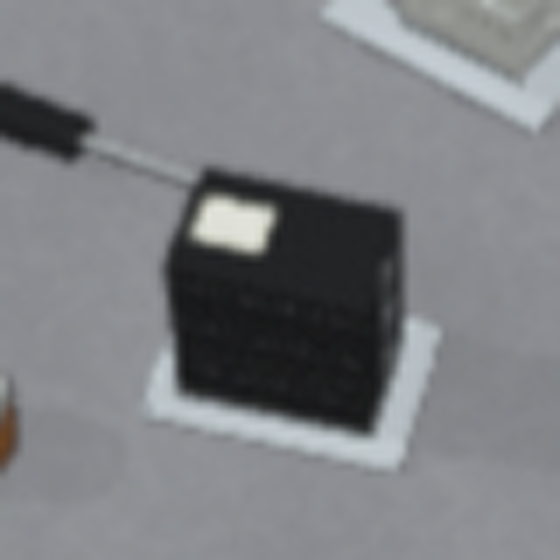

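View pics/tF_nest.png

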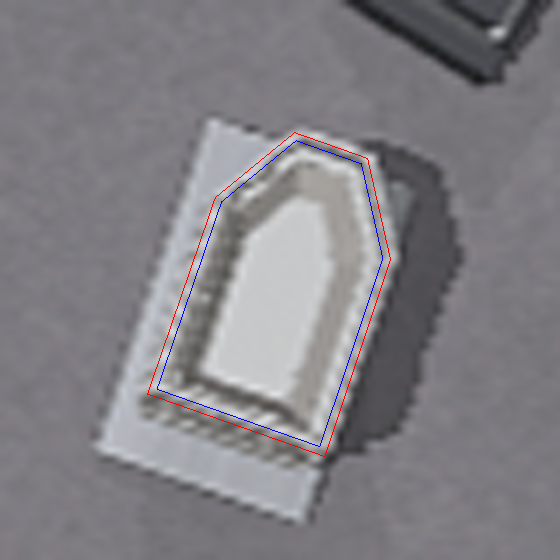

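Top and side views show three trays nested level at the expected height, three cases in one straight column, a clear bench, and the bystanders in place. Handing in.

```bash
python3 -c "
from plant import ctrl
print(ctrl.close_job(), ctrl.get_obs()['clock'])"
```

```text
the job is handed in; nothing more can be done
the job is handed in; nothing more can be done
```

I nested all three trays on the bench into the fixed tray and stacked all three mask cases on the case dock's pad. I handed the job in at about 46 s; no verdict comes back.

- **Trays:** In the last top and side pictures the outline drawn at the third nested height lies on the top tray's rim to within about a pixel (2–3 mm). Contact during each placing came at the expected height. The second tray sat 1–2 mm to one side, within the stated play.
- **Cases:** The top fit put the column's top case at about (644, 110) mm turned 2.4°, and the pad at (644, 112) mm turned 2.0°. That fit was rough, because the label and lower cases disturbed the mask. The side view shows a straight, square column.
- **Bystanders:** The jar, screwdriver and stage show within 3 pixels (about 7 mm) of their first positions.
- **Disturbances:** I saw no slackening of the grip and no tray knocked aside.

**Checks that failed or disagreed:**
- The wrist camera's stated calibration was off by 1–2 mm in a direction that stayed fixed in the world. I used a nominal camera position instead.
- The automatic mask failed on the fixed tray and on the first loose one. I used corners and edges read from the pictures instead.

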